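Knock cured resin pucks out of a bench mould

ROBOT

A 6-joint arm with a two-finger parallel gripper is mounted at the origin on the work surface. World frame = base frame: x ahead of the robot, y to its left, z up, the work surface at z = 0. Lengths are in m, angles in rad, forces in N, time in s.
With the tool pointing down it reaches from about 0.375 to 0.9 m from the base axis. Payload 3.1 kg.
Tool frame: the origin (TCP) lies between the finger pads; the fingertips stand 17 mm ahead of it and the grasp point (between the pads) lies 2 mm behind it (robot.nose_length is the distance from the TCP to the fingertips, in m); z points along the fingers, y is the line along which they close (so a half turn about z gives the same grasp; the last joint's range is limited). The gripper opens to 87 mm and grips with 3 to 60 N. Pads are 19 mm wide; open, the fingers measure 117 mm over their backs; the gripper's body (75 mm by 190 mm) begins 51 mm behind the grasp point.
Start: joints at [1.087, 0.527, 1.433, -0, 1.181, -0.178], TCP at [0.188, 0.596, 0.218] pointing down, gripper open.
Joint ranges: [-3.08, 3.08], [-0.75, 2.2], [0.22, 2.44], [-1.43, 4.57], [0, 2.65], [-2.85, 2.85]. Speed limits (rad/s): [2.79, 2.79, 3.14, 3.14, 3.14, 3.14].

INTERFACE

Orientations are given as a unit quaternion [x, y, z, w].
In Python, from rig import robot, cams gives the robot as it stands.
- The arm moves only by the shell command python3 -m pendant 'ROWS' [FORCE]. ROWS is JSON, a list of rows, each an object with "jaw": the opening, from 0 (shut) to 1 (fully open); "linear": the shift along the tool's x, y, z in cm, a list of three; "twist": the turn about the tool's z in degrees. A call has 1 to 12 rows; each row shifts and turns the commanded pose from where the row before left it, along the tool's axes as they then stand; what a row does not reach is not made up. A row lasts 1/12 s, in which the tool goes at most 41.7 mm and 7.16 degrees, less where a joint would pass 70% of its speed; a pose out of reach is approached as far as the arm can. A call is refused whole if a number of a shift passes 4.17 or a number of a turn 7.16, either way. A call with a gripper value outside its range is refused whole. The fingers move at their own pace and stop on an object; FORCE is the grip in N (left out, the last holds). Time passes only in rows, so rows that do not move let the fingers close. It gives the time, the measured TCP pose, the force, the opening and the grip force at its end, in the units of the state.
- robot.get_obs(): the state, without advancing time (a new reading comes with each control period).
- cams.camera(name): name is "scene" or "top" or "wrist"; returns a dict with "color" (384x512x3 uint8, blue, green, red), "depth" (384x512 float32, m along the optical axis (not along the pixel's ray), 0 where there is no reading), "fov_y" (degrees; the focal length in pixels is half the picture's height over the tangent of half this angle, whatever the lens; pixels are square), "cx", "cy" (the principal point, pixels), "view" (4x4, takes a point from world to camera coordinates). Camera axes: x right, y down, z forward; pixel columns grow to the right and rows downward; lengths in m; the calibration is good to about 2 mm. A picture is of the moment at which its call begins.
- robot.hand_in(): hands the job in; it is judged then, once.
The state is a dict: "time": time; "q": joint angles; "joint_velocities": joint speeds; "joint_torque": joint torques, N m; "position": TCP position; "tool_rot": TCP orientation; "ft_force": force on the tool from outside, world axes, zero at the start; "moment": the same for the moment, N m; "grip_width": finger opening in m; "grip_force": force on a finger pad.
Only numpy, scipy, OpenCV 4.12 (cv2) and the standard library are available. Lean on these libraries where they do the work, as an engineer would, in place of code of your own. Each camera call takes 0.05 s, during which the arm holds its last target. There are 200 camera calls.

TASK

Demould the cured resin pucks: with the knockout stand's lever swung fully back so that its rods are down, lower the long grey mould over the stand's two locating pins until it rests flush, the pucks still down in their pockets, then swing the lever over to its stop so that the rods push the pucks up. Lay every puck flat in the steel tray, side by side and not on top of one another. Then swing the lever fully back, lift the empty mould off and lay it flat, pockets up, on the middle of the absorbent pad, without disturbing the glassware.

Things in the scene. Friction and masses are not known exactly. Their poses are not given: they have to be found in the camera images.
- stand: Fixed aluminium knockout stand. Origin: centre of its underside; z up, y along its long side. Base plate 110 x 310 x 10 mm (y = -170 to +140). The mould rests on its deck, 50 mm wide, 60 mm above the bench, y = -130 to +130, slotted for the rods (slot 30 mm wide). Two steel locating pins, 8 mm thick, 20 mm tall, tips tapered, stand on the deck at x = 0, y = +-102 mm.
- rod_tops (a point): Level of the tops of the four 10 mm knockout rods, on the stand's centre (x = y = 0). The rods stand in the slot at x = 0, y = -66, -22, 22 and 66 mm of the stand. With the lever fully back their tops are 2 mm below the deck, with the lever at its stop 24 mm above it (38 mm per rad).
- lever (a joint): Angle of the stand's hand lever (rad): 0 fully back, leaning 0.34 rad to the stand's +x, rods down; 0.68 at its stop, leaning 0.34 rad to the stand's -x (upright half-way), rods fully up. Starts between 0 and 0.45. Pivot axis along the stand's y, at x = -42, z = 30 mm of the stand. Friction holds it where it is left; 4 to 8 N at the grip swings it.
- lever_grip (a point): Middle of the lever's black grip, a round bar 20 mm thick along the lever, ending 26 mm beyond this point. It is 120 mm from the pivot axis, at y = -180 mm of the stand, 143 to 150 mm above the bench. Pinch it from above with fingers either side along the stand's y, or push it.
- mould: Loose grey plastic mould, a bar 50 x 240 x 28 mm (x, y, z), 0.3 to 0.5 kg. Origin: centre of its underside; y along it. Four round pockets, 33.5 mm wide, 22 mm deep, at x = 0, y = -66, -22, 22, 66 mm, each with an 18 mm knockout hole in its 6 mm floor. Two 10 mm through holes for the pins at x = 0, y = +-102 mm; fits either way round. Starts flat on the pad, pockets up.
- puck1: Amber resin puck with a brown core, a disc 32 mm across, 18 mm thick, 20 g. Origin: centre of its lower face; z is its axis. Starts in a pocket of the mould, its top 4 mm below the mould's top, out of the fingers' reach; fully pushed up it stands 14 mm out, 4 mm still in the pocket. None if absent (two to four are present).
- puck2: Amber resin puck with a brown core, a disc 32 mm across, 18 mm thick, 20 g. Origin: centre of its lower face; z is its axis. Starts in a pocket of the mould, its top 4 mm below the mould's top, out of the fingers' reach; fully pushed up it stands 14 mm out, 4 mm still in the pocket. None if absent (two to four are present).
- puck3: Amber resin puck with a brown core, a disc 32 mm across, 18 mm thick, 20 g. Origin: centre of its lower face; z is its axis. Starts in a pocket of the mould, its top 4 mm below the mould's top, out of the fingers' reach; fully pushed up it stands 14 mm out, 4 mm still in the pocket. None if absent (two to four are present).
- puck4: Amber resin puck with a brown core, a disc 32 mm across, 18 mm thick, 20 g. Origin: centre of its lower face; z is its axis. Starts in a pocket of the mould, its top 4 mm below the mould's top, out of the fingers' reach; fully pushed up it stands 14 mm out, 4 mm still in the pocket. None if absent (two to four are present).
- tray: Loose shallow steel tray, 190 x 140 x 16 mm (x, y, z), walls and floor 3 mm thick, 0.35 kg. Origin: centre of its underside, z up. The pucks go here; either face may be down.
- pad: White absorbent bench pad with blue edges, fixed, 280 x 180 x 2 mm (x, y, z). Origin: centre of its underside. The empty mould goes back here, in any direction that lies well on it (its length along the pad's x fits best).
- bottle: Bystander: closed amber bottle with a blue cap, 56 mm across, 105 mm tall. Origin: centre of its underside.
- beaker: Bystander: empty glass beaker, 68 mm across, 75 mm tall. Origin: centre of its underside.
- flask: Bystander: small conical glass flask, 66 mm across, 88 mm tall. Origin: centre of its underside.
Mind the look-alikes: they are no part of the job. What is shaped like the puck3 but purple is not meant.

How it is judged:
By the outcome, as a careful person would: the job done as asked, in the order asked, and still so for the second after the job is handed in, with the robot touching nothing.
Of puck1, puck2, puck3, puck4 only 2 to 4 are there at a start; the rules pass over those that are not, and their reading is None.
At some moment in a run one of mould, tray may be knocked a few centimetres aside while the robot is not near it.
Once in a run the grip may slacken for a moment while it holds something.
It also fails if it takes over 210 s, if anything falls off the work surface, if the arm or the gripper's body presses on something with over 40 N, if the wrist force passes 120 N, or if a joint passes its speed limit or range.

## Working session

There is one attempt and no reset: what is moved stays moved. The work goes in short steps, Python scripts to look and compute and a shell command to move; the robot and the scene stay as the last step left them, time stands still between calls to the robot, and variables do not carry over. Pictures are saved under pics/ and viewed, at most 14 in all, crops included, and the job is handed in when it is done.

```bash
mkdir -p pics; ls; cat > h.py <<'E'
import numpy as np, cv2
from rig import robot, cams
from scipy.spatial.transform import Rotation as R
def shot(n,fn=None):
    c=cams.camera(n)
    if fn: cv2.imwrite('pics/'+fn,c['color']); np.savez('pics/'+fn[:-4],**{k:np.array(v) for k,v in c.items()})
    return c
def px(c,u,v,z=None):
    "pixel -> world, with depth, or on the plane z"
    f=192/np.tan(np.radians(c['fov_y'])/2); V=np.array(c['view'])
    d=np.array([(u-c['cx'])/f,(v-c['cy'])/f,1.]); Ri=V[:3,:3].T; o=-Ri@V[:3,3]
    s=float(c['depth'][int(round(v)),int(round(u))]) if z is None else (z-o[2])/(Ri@d)[2]
    return o+Ri@d*s
def cloud(c):
    f=192/np.tan(np.radians(c['fov_y'])/2); V=np.array(c['view'])
    v,u=np.mgrid[:384,:512]; D=c['depth']
    P=np.stack([(u-c['cx'])/f*D,(v-c['cy'])/f*D,D],-1)
    return (P-V[:3,3])@V[:3,:3]
def load(fn): return dict(np.load('pics/'+fn+'.npz'))
def st():
    o=robot.get_obs(); r=R.from_quat(o['tool_rot']).as_matrix()
    print('t',round(o['time'],2),'p',np.round(o['position'],4),'x',np.round(r[:,0],3),'y',np.round(r[:,1],3),'z',np.round(r[:,2],3),'q',np.round(o['q'],2),'F',np.round(o['ft_force'],1),'w',o['grip_width'],'gf',o['grip_force'])
    return o,r
def go(p,yaw=None):
    "cm in tool axes to world p; twist deg so that tool y is along yaw (deg, mod 180)"
    o,r=st(); d=r.T@(np.array(p)-o['position'])*100
    tw=0
    if yaw is not None:
        a=np.degrees(np.arctan2(r[1,1],r[0,1])); tw=-((yaw-a+90)%180-90)
    print('shift cm',np.round(d,2),'twist',np.round(tw,1))
E
python3 - <<'E'
from h import *
a=shot('top','top1.png');b=shot('scene','scene1.png')
st()
for c in(a,b): print(c['fov_y'],c['cx'],c['cy'],np.round(c['view'],3).tolist())
E
```

```text
pics
t 0.1 p [0.1872 0.5956 0.2169] x [-0.954  0.3    0.   ] y [ 0.3    0.954 -0.002] z [-0.001 -0.002 -1.   ] q [ 1.09  0.53  1.43  0.    1.18 -0.18] F [-1.2 -0.9 -0.1] w 0.087385151592335 gf 0.0
43.6522571171148 253.35993087441025 190.2206031593466 [[-0.008, -1.0, 0.011, -0.068], [-0.987, 0.006, -0.159, 0.518], [0.159, -0.012, -0.987, 1.243], [0.0, 0.0, 0.0, 1.0]]
48.98514692287891 253.63385651471552 197.03019129351222 [[-0.01, 1.0, -0.014, 0.077], [0.849, 0.001, -0.529, -0.388], [-0.529, -0.017, -0.849, 1.66], [0.0, 0.0, 0.0, 1.0]]
```

View pics/top1.png

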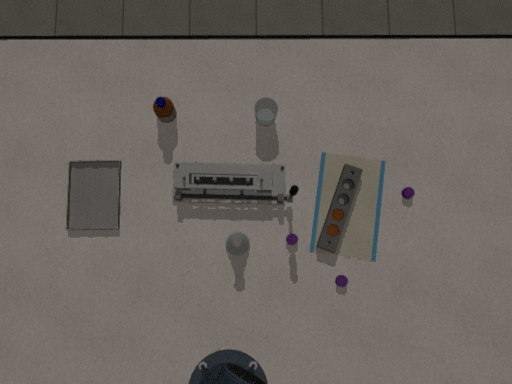

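View pics/scene1.png

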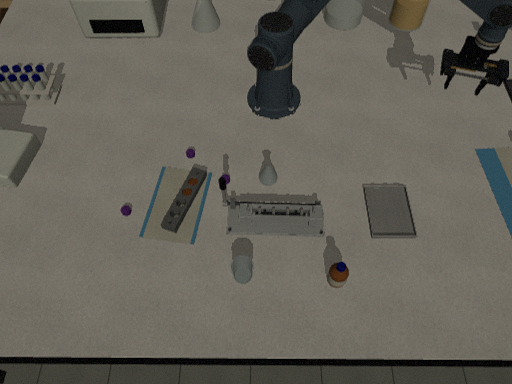

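The top view shows the tray at (95,195), the stand at (230,182), the grip at (294,190) and the mould on the pad at (340,208), with two pucks at (338,214) and (333,230). The glassware is at (164,107), (265,112) and (237,243), and the purple decoys are separate. Next I'll fit the parts from the depth cloud.

```bash
python3 - <<'E'
from h import *
c=load('top1'); P=cloud(c)
def fit(n,u0,u1,v0,v1,z0,z1):
    Q=P[v0:v1,u0:u1].reshape(-1,3); Q=Q[(Q[:,2]>z0)&(Q[:,2]<z1)]
    r=cv2.minAreaRect((Q[:,:2]*1000).astype(np.float32)); print(n,len(Q),np.round(r[0],1),np.round(r[1],1),round(r[2],1),'z',np.median(Q[:,2]).round(4))
fit('mould',312,368,155,258,.022,.036)
fit('deck',168,290,155,210,.052,.068)
fit('base',168,290,155,212,.006,.016)
fit('tray',60,130,150,240,.008,.03)
fit('grip',286,302,180,200,.12,.2)
fit('bottle',145,185,85,130,.03,.15)
fit('beaker',245,290,85,130,.03,.1)
fit('flask',220,255,225,265,.02,.1)
for n,u,v,z in [('padTL',322,153,.002),('padTR',384,160,.002),('padBR',375,260,.002),('padBL',311,250,.002),('puckA',338,214,.026),('puckB',333,230,.026)]: print(n,px(c,u,v,z).round(4))
im=c['color']
a=cv2.resize(im[145:215,160:310],None,fx=5.3,fy=5.3,interpolation=cv2.INTER_CUBIC);cv2.imwrite('pics/cropst.png',cv2.convertScaleAbs(a,alpha=1.5))
E
```

```text
mould 1398 [ 471.7 -305.4] [ 50.8 239.8] 69.5 z 0.0295
deck 1155 [533.9 -13.3] [306.2  72.4] 88.5 z 0.0598
base 1950 [544.1  -9.5] [320.1 153.1] 87.2 z 0.0102
tray 480 [524.9 364.9] [219.5 144.3] 1.2 z 0.0135
grip 78 [ 498.8 -169. ] [19.1 19.4] 24.7 z 0.1711
bottle 409 [742.3 170.9] [51.2 56.4] 23.6 z 0.0734
beaker 316 [ 734.2 -106.9] [64.6 66.9] 89.5 z 0.0605
flask 285 [378.2 -28.4] [56.2 53.4] 89.7 z 0.0372
padTL [ 0.6287 -0.2654  0.002 ]
padTR [ 0.6077 -0.4388  0.002 ]
padBR [ 0.3308 -0.4002  0.002 ]
padBL [ 0.3589 -0.2273  0.002 ]
puckA [ 0.4539 -0.2997  0.026 ]
puckB [ 0.4109 -0.2847  0.026 ]
```

View pics/cropst.png

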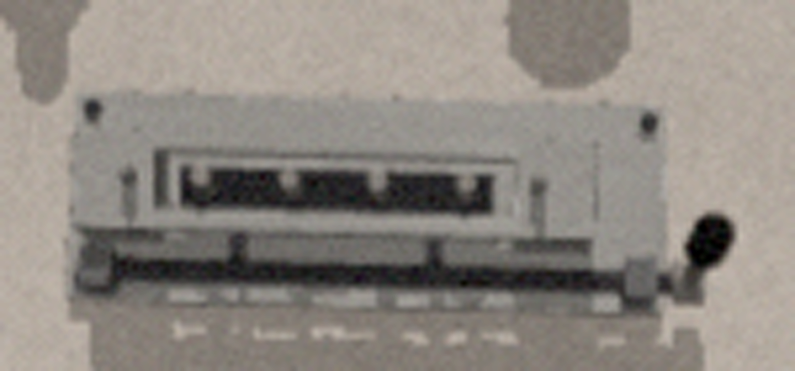

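The crop shows pins at about (127,178) and (538,187), rods at y≈183 in the slot, and the lever about upright with its grip at (710,240). The lever therefore has to be swung back to world +x first.

```bash
python3 - <<'E'
from h import *
c=load('top1'); P=cloud(c)
f=lambda x,y,z:px(c,160+(x+.5)/5.3-.5,145+(y+.5)/5.3-.5,z)
p1=f(127,176,.078);p2=f(538,185,.078)
r=[f(*q,.066) for q in [(203,180),(290,182),(378,185),(467,187)]]
print(p1,p2,np.linalg.norm(p1-p2),(p1+p2)/2,'yaw',np.degrees(np.arctan2(*(p1-p2)[[1,0]]))-90)
print(np.round(r,4).tolist(),np.mean(r,0))
for z in(.09,.1,.11,.12,.13,.14,.15,.16,.165,.17):
    Q=P[175:205,280:306].reshape(-1,3);Q=Q[abs(Q[:,2]-z)<.005]
    if len(Q):print(z,len(Q),Q.mean(0).round(4))
# deck edges
Q=P[150:215,160:300].reshape(-1,3);Q=Q[abs(Q[:,2]-.06)<.004]
for y in(-.1,-.05,0,.05):
    s=Q[abs(Q[:,1]-y)<.01];h=np.sort(s[:,0]);print(y,h[0],h[2],h[-3],h[-1])
for x in(.52,.56): 
    s=Q[abs(Q[:,0]-x)<.006];h=np.sort(s[:,1]);print(x,h[:2],h[-2:])
print(np.round(cv2.boxPoints(cv2.minAreaRect((P[150:240,60:130].reshape(-1,3)[(lambda z:(z>.008)&(z<.03))(P[150:240,60:130,2].ravel())][:,:2]*1000).astype(np.float32)))))
print('tray corners',[px(c,*q,.016).round(3).tolist() for q in((69,162),(121,162),(121,230),(68,230))])
# shifts
go([.54,-.168,.24],90)
E
```

```text
[0.54568675 0.11076246 0.078     ] [ 0.54007708 -0.09165276  0.078     ] 0.2024929366733605 [0.54288191 0.00955485 0.078     ] yaw -1.587469996905483
[[0.5457, 0.0746, 0.066], [0.5445, 0.0314, 0.066], [0.5427, -0.0124, 0.066], [0.5415, -0.0566, 0.066]] [0.54359978 0.00924494 0.066     ]
0.09 1 [ 0.4941 -0.1652  0.0911]
0.1 3 [ 0.494  -0.1672  0.0976]
0.13 4 [ 0.4929 -0.1647  0.1325]
0.14 7 [ 0.4924 -0.1664  0.1387]
0.15 6 [ 0.4912 -0.166   0.1517]
0.16 7 [ 0.4944 -0.1639  0.1619]
0.165 15 [ 0.4954 -0.1693  0.1655]
0.17 38 [ 0.4991 -0.1687  0.1712]
-0.1 0.5156328054444007 0.5174226003411659 0.5639154454019429 0.5641809232688846
-0.05 0.5179016668518258 0.5180572044819257 0.5665212009506101 0.5673152226013071
0 0.5184108076328413 0.5206834869392818 0.5671977089238883 0.569835877260525
0.05 0.5211818296721482 0.5213333315517011 0.5696841385875742 0.5703824307143427
0.52 [-0.11818295 -0.11815525] [0.13485628 0.1379508 ]
0.56 [-0.11881283 -0.11864415] [0.13890916 0.13909781]
[[414. 435.]
 [417. 291.]
 [636. 295.]
 [633. 439.]]
tray corners [[0.603, 0.434, 0.016], [0.603, 0.292, 0.016], [0.415, 0.285, 0.016], [0.416, 0.427, 0.016]]
t 0.1 p [0.1872 0.5956 0.2169] x [-0.954  0.3    0.   ] y [ 0.3    0.954 -0.002] z [-0.001 -0.002 -1.   ] q [ 1.09  0.53  1.43  0.    1.18 -0.18] F [-1.2 -0.9 -0.1] w 0.087385151592335 gf 0.0
shift cm [-56.57 -62.26  -2.21] twist -17.5
```

```bash
T='' 
python3 -m pendant '[{"jaw":1,"linear":[0,0,0],"twist":-5.33},{"jaw":1,"linear":[0,0,0],"twist":-5.33},{"jaw":1,"linear":[0,0,0],"twist":-5.33},{"jaw":1,"linear":[-3.68,0,-0.3],"twist":0},{"jaw":1,"linear":[-3.68,0,-0.3],"twist":0},{"jaw":1,"linear":[-3.68,0,-0.3],"twist":0},{"jaw":1,"linear":[-3.68,0,-0.3],"twist":0},{"jaw":1,"linear":[-3.68,0,-0.3],"twist":0},{"jaw":1,"linear":[-3.68,0,-0.3],"twist":0},{"jaw":1,"linear":[-3.68,0,-0.3],"twist":0},{"jaw":1,"linear":[-3.68,0,-0.3],"twist":0},{"jaw":1,"linear":[-3.68,0,-0.3],"twist":0}]' 15
python3 -m pendant '[{"jaw":1,"linear":[0,-3.98,0],"twist":0},{"jaw":1,"linear":[0,-3.98,0],"twist":0},{"jaw":1,"linear":[0,-3.98,0],"twist":0},{"jaw":1,"linear":[0,-3.98,0],"twist":0},{"jaw":1,"linear":[0,-3.98,0],"twist":0},{"jaw":1,"linear":[0,-3.98,0],"twist":0},{"jaw":1,"linear":[0,-3.98,0],"twist":0},{"jaw":1,"linear":[0,-3.98,0],"twist":0},{"jaw":1,"linear":[0,-3.98,0],"twist":0}]'
python3 -m pendant '[{"jaw":1,"linear":[0,-3.98,0],"twist":0},{"jaw":1,"linear":[0,-3.98,0],"twist":0},{"jaw":1,"linear":[0,-3.98,0],"twist":0},{"jaw":1,"linear":[0,-3.98,0],"twist":0},{"jaw":1,"linear":[0,-3.98,0],"twist":0},{"jaw":1,"linear":[0,-3.98,0],"twist":0},{"jaw":1,"linear":[0,-3.98,0],"twist":0},{"jaw":1,"linear":[0,-3.98,0],"twist":0},{"jaw":1,"linear":[0,-3.98,0],"twist":0},{"jaw":1,"linear":[0,-4.0,0],"twist":0},{"jaw":1,"linear":[0,0,0],"twist":0},{"jaw":1,"linear":[0,0,0],"twist":0}]'
python3 - <<'E'
from h import *
go([.498,-.1695,.165],88.45)
c=shot('wrist','w1.png')
E
```

```text
time: 1.1
position: [0.52, 0.587, 0.2441]
tool_rot: [0.013, 1.0, -0.0, -0.001]
ft_force: [0.5, 0.8, -0.3]
grip_width: 0.0872
grip_force: 0.0
time: 1.85
position: [0.5086, 0.2277, 0.2444]
tool_rot: [0.013, 1.0, -0.0, -0.0]
ft_force: [1.3, 0.3, -0.1]
grip_width: 0.087
grip_force: 0.0
time: 2.85
position: [0.4988, -0.1706, 0.2443]
tool_rot: [0.015, 1.0, 0.0, -0.0]
ft_force: [0.1, 0.8, -0.8]
grip_width: 0.0868
grip_force: 0.0
t 2.85 p [ 0.4988 -0.1706  0.2443] x [-1.     0.03   0.001] y [0.03  1.    0.001] z [-0.     0.001 -1.   ] q [-0.54  0.36  1.64  0.    1.13 -2.08] F [ 0.1  0.8 -0.8] w 0.0867895490283533 gf 0.0
shift cm [0.08 0.1  7.93] twist -0.2
```

View pics/w1.png

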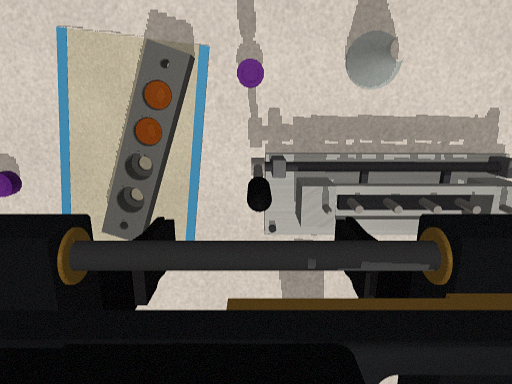

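The wrist view shows the grip at (258,193), the mould holes at (165,63) and (124,225), and the stand with its rods at y≈205. I'll compute the grip, pin and mould positions from this closer view.

```bash
python3 - <<'E'
from h import *
c=load('w1'); P=cloud(c)
Q=P[170:215,244:275].reshape(-1,3);Q=Q[(Q[:,2]>.1)&(Q[:,2]<.2)];print(len(Q),Q.mean(0),Q.min(0),Q.max(0))
for z in(.12,.14,.16,.17):
    s=Q[abs(Q[:,2]-z)<.008]; print(z,len(s),len(s) and (s.mean(0).round(4),s.min(0).round(4),s.max(0).round(4)))
print('holes',px(c,165,63,.03),px(c,124,225,.03)); print('pucks',px(c,157,95,.026),px(c,148,131,.026))
print('pad',px(c,57,27,.002),px(c,210,45,.002))
Q=P[:215,90:210].reshape(-1,3);Q=Q[(Q[:,2]>.022)&(Q[:,2]<.036)];print(cv2.minAreaRect((Q[:,:2]*1000).astype(np.float32)))
E
```

```text
716 [ 0.49765554 -0.16732699  0.16410861] [ 0.49073831 -0.1771641   0.10041568] [ 0.51004755 -0.15751714  0.17759457]
0.12 4 (array([ 0.4922, -0.1668,  0.127 ]), array([ 0.4915, -0.1718,  0.1255]), array([ 0.4936, -0.1609,  0.1278]))
0.14 87 (array([ 0.4931, -0.1672,  0.1404]), array([ 0.4908, -0.1772,  0.1321]), array([ 0.5003, -0.1577,  0.1473]))
0.16 121 (array([ 0.4938, -0.1674,  0.161 ]), array([ 0.4912, -0.177 ,  0.1522]), array([ 0.5038, -0.1576,  0.168 ]))
0.17 505 (array([ 0.4995, -0.1673,  0.1722]), array([ 0.4915, -0.1768,  0.162 ]), array([ 0.51  , -0.1576,  0.1776]))
holes [ 0.37813978 -0.26720128  0.03      ] [ 0.56879269 -0.33867895  0.03      ]
pucks [ 0.41197785 -0.28101499  0.026     ] [ 0.45267677 -0.29613632  0.026     ]
pad [ 0.33074381 -0.397071    0.002     ] [ 0.35590897 -0.2189561   0.002     ]
((461.36285400390625, -299.3172607421875), (51.0805778503418, 214.0291748046875), 69.36168670654297)
```

```bash
python3 -m pendant '[{"jaw":1,"linear":[-0.1,0.3,2.25],"twist":0},{"jaw":1,"linear":[0,0,2.25],"twist":0},{"jaw":1,"linear":[0,0,2.25],"twist":0},{"jaw":1,"linear":[0,0,2.25],"twist":0},{"jaw":0.15,"linear":[0,0,0],"twist":0},{"jaw":0.15,"linear":[0,0,0],"twist":0},{"jaw":0.15,"linear":[0,0,0],"twist":0},{"jaw":0.15,"linear":[0,0,0],"twist":0},{"jaw":0.15,"linear":[0,0,0],"twist":0},{"jaw":0.15,"linear":[0,0,0],"twist":0},{"jaw":0.15,"linear":[0,0,0],"twist":0},{"jaw":0.15,"linear":[0,0,0],"twist":0}]' 15
python3 -m pendant '[{"jaw":0.15,"linear":[0,0,0],"twist":0},{"jaw":0.15,"linear":[0,0,0],"twist":0},{"jaw":0.15,"linear":[-0.5,0,0.05],"twist":0},{"jaw":0.15,"linear":[-0.5,0,0.05],"twist":0},{"jaw":0.15,"linear":[-0.5,0,0.1],"twist":0},{"jaw":0.15,"linear":[-0.5,0,0.1],"twist":0},{"jaw":0.15,"linear":[-0.5,0,0.15],"twist":0},{"jaw":0.15,"linear":[-0.5,0,0.15],"twist":0},{"jaw":0.15,"linear":[-0.4,0,0.1],"twist":0},{"jaw":0.15,"linear":[0,0,0],"twist":0}]'
python3 -m pendant '[{"jaw":0.15,"linear":[-0.3,0,0.1],"twist":0},{"jaw":0.15,"linear":[-0.3,0,0.1],"twist":0},{"jaw":0.15,"linear":[0,0,0],"twist":0},{"jaw":0.15,"linear":[0,0,0],"twist":0}]'
```

```text
time: 3.9
position: [0.5004, -0.1657, 0.1553]
tool_rot: [0.013, 1.0, -0.0, 0.0]
ft_force: [-0.7, -0.2, -0.8]
grip_width: 0.0416
grip_force: 0.0
time: 4.73
position: [0.5364, -0.1682, 0.149]
tool_rot: [0.013, 1.0, -0.002, 0.002]
ft_force: [0.3, -2.3, 5.0]
grip_width: 0.0192
grip_force: 15.0
time: 5.07
position: [0.5422, -0.1683, 0.1471]
tool_rot: [0.013, 1.0, -0.002, 0.002]
ft_force: [0.5, -2.2, 4.9]
grip_width: 0.0193
grip_force: 15.0
```

```bash
python3 -m pendant '[{"jaw":0.8,"linear":[0,0,0],"twist":0},{"jaw":0.8,"linear":[0,0,0],"twist":0},{"jaw":0.8,"linear":[0,0,0],"twist":0},{"jaw":1,"linear":[0,0,0],"twist":0},{"jaw":1,"linear":[0,0,0],"twist":0},{"jaw":1,"linear":[0,0,-2],"twist":0},{"jaw":1,"linear":[0,0,-4],"twist":0},{"jaw":1,"linear":[0,0,-4],"twist":0},{"jaw":1,"linear":[0,0,0],"twist":0},{"jaw":1,"linear":[0,0,0],"twist":0}]'
python3 - <<'E'
from h import *
c=shot('top','t2.png'); P=cloud(c)
c=shot('wrist','w2.png'); P2=cloud(c)
for P in (P,P2):
    Q=P.reshape(-1,3);Q=Q[(Q[:,2]>.15)&(Q[:,2]<.178)&(abs(Q[:,0]-.53)<.06)&(abs(Q[:,1]+.17)<.02)];print(len(Q),len(Q) and (Q.mean(0),Q.min(0),Q.max(0)))
st()
E
```

```text
time: 5.9
position: [0.5417, -0.1672, 0.2484]
tool_rot: [0.013, 1.0, -0.001, 0.003]
ft_force: [0.2, 0.0, -1.3]
grip_width: 0.078
grip_force: 0.0
0 0
593 (array([ 0.53708972, -0.16827064,  0.16349009]), array([ 0.52738719, -0.17794481,  0.15015573]), array([ 0.54904676, -0.15853082,  0.17045944]))
t 6.0 p [ 0.5395 -0.166   0.245 ] x [-1.     0.026  0.001] y [0.026 1.    0.001] z [-0.001  0.001 -1.   ] q [-0.5   0.42  1.55  0.    1.17 -2.04] F [-0.4  1.2 -1.1] w 0.08361516989539076 gf 0.0
```

```bash
python3 -m pendant '[{"jaw":0.6,"linear":[0,-0.1,3.3],"twist":0},{"jaw":0.6,"linear":[0,0,3.3],"twist":0},{"jaw":0.6,"linear":[0,0,3.3],"twist":0},{"jaw":0.15,"linear":[0,0,0],"twist":0},{"jaw":0.15,"linear":[0,0,0],"twist":0},{"jaw":0.15,"linear":[0,0,0],"twist":0},{"jaw":0.15,"linear":[0,0,0],"twist":0},{"jaw":0.15,"linear":[0,0,0],"twist":0},{"jaw":0.15,"linear":[0,0,0],"twist":0},{"jaw":0.15,"linear":[0,0,0],"twist":0},{"jaw":0.15,"linear":[0,0,0],"twist":0}]'
python3 -m pendant '[{"jaw":0.15,"linear":[-0.2,0,0.06],"twist":0},{"jaw":0.15,"linear":[-0.2,0,0.06],"twist":0}]'
python3 -m pendant '[{"jaw":0.15,"linear":[-0.2,0,0.06],"twist":0},{"jaw":0.15,"linear":[0,0,0],"twist":0}]'
python3 -m pendant '[{"jaw":0.15,"linear":[-0.2,0,0.06],"twist":0},{"jaw":0.15,"linear":[0,0,0],"twist":0}]'
```

```text
time: 6.92
position: [0.5406, -0.1677, 0.1476]
tool_rot: [0.013, 1.0, -0.0, 0.001]
ft_force: [0.3, -0.2, -0.4]
grip_width: 0.0212
grip_force: 0.0
time: 7.08
position: [0.544, -0.1684, 0.1462]
tool_rot: [0.013, 1.0, -0.001, -0.0]
ft_force: [-7.9, -2.6, 10.7]
grip_width: 0.0194
grip_force: 15.0
time: 7.25
position: [0.544, -0.1684, 0.1462]
tool_rot: [0.012, 1.0, -0.001, -0.003]
ft_force: [-8.3, -2.6, 12.8]
grip_width: 0.0193
grip_force: 15.0
time: 7.42
position: [0.5448, -0.1684, 0.1458]
tool_rot: [0.012, 1.0, -0.001, -0.004]
ft_force: [-11.0, -3.1, 14.5]
grip_width: 0.019
grip_force: 15.0
```

```bash
python3 -m pendant '[{"jaw":0.8,"linear":[0.2,0,0],"twist":0},{"jaw":0.8,"linear":[0,0,0],"twist":0},{"jaw":0.8,"linear":[0,0,0],"twist":0},{"jaw":1,"linear":[0,0,0],"twist":0},{"jaw":1,"linear":[0,0,-3.3],"twist":0},{"jaw":1,"linear":[0,0,-3.3],"twist":0},{"jaw":1,"linear":[0,0,-3.3],"twist":0},{"jaw":1,"linear":[1.5,-3.3,0],"twist":0},{"jaw":1,"linear":[1.5,-3.3,0],"twist":0},{"jaw":1,"linear":[1.5,-3.3,0],"twist":0},{"jaw":1,"linear":[1.5,-3.3,0],"twist":0}]'
python3 -m pendant '[{"jaw":1,"linear":[0,0,0],"twist":6.33},{"jaw":1,"linear":[0,0,0],"twist":6.33},{"jaw":1,"linear":[0,0,0],"twist":6.33},{"jaw":1,"linear":[0,0,0],"twist":0},{"jaw":1,"linear":[0,0,0],"twist":0}]'
cat > m.py <<'E'
from h import *
import sys
def mould(name,z0,z1,box):
    c=shot(*name); P=cloud(c).reshape(-1,3); x0,x1,y0,y1=box
    Q=P[(P[:,2]>z0)&(P[:,2]<z1)&(P[:,0]>x0)&(P[:,0]<x1)&(P[:,1]>y0)&(P[:,1]<y1)]
    r=cv2.minAreaRect((Q[:,:2]*1000).astype(np.float32)); print(len(Q),np.round(r,1) if 0 else r,np.median(Q[:,2]))
E
python3 - <<'E'
from m import *
go([.4725,-.304,.023],69.45)
mould(('top','t3.png'),.024,.036,(.3,.65,-.42,-.2)); mould(('wrist','w3.png'),.024,.036,(.3,.65,-.42,-.2))
E
```

```text
time: 8.33
position: [0.4826, -0.2989, 0.2434]
tool_rot: [0.012, 1.0, -0.0, 0.0]
ft_force: [0.1, -0.6, -0.2]
grip_width: 0.0832
grip_force: 0.0
time: 8.75
position: [0.483, -0.298, 0.2429]
tool_rot: [0.176, 0.984, 0.0, -0.0]
ft_force: [-0.8, -0.2, -0.1]
grip_width: 0.087
grip_force: 0.0
t 8.75 p [ 0.483  -0.298   0.2429] x [-0.938  0.347  0.   ] y [0.347 0.938 0.   ] z [-0.     0.001 -1.   ] q [-0.75  0.42  1.55  0.    1.17 -1.97] F [-0.8 -0.2 -0.1] w 0.08698979328842478 gf 0.0
shift cm [ 0.77 -0.94 21.99] twist 0.3
42 ((552.08203125, -349.3550109863281), (17.346033096313477, 26.583492279052734), 48.64174270629883) 0.031011914709747408
6567 ((466.0317687988281, -301.1582336425781), (50.10409927368164, 224.2239532470703), 69.40834045410156) 0.02990398713287996
```

View pics/w3.png

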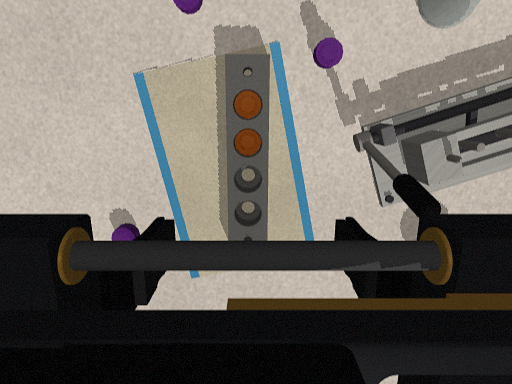

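The wrist view shows the mould with its near pin hole at (248,72) and pucks at (248,104) and (248,142), plus a purple decoy at (125,235) near the left finger. I'll check the mould centre and the finger clearance to that decoy.

```bash
python3 - <<'E'
from h import *
c=load('w3')
h=px(c,248,72,.03);a=px(c,248,104,.026);b=px(c,248,142,.026);g=px(c,248,177,.014);k=px(c,248,212,.014)
u=np.array([np.sin(np.radians(69.45)),-np.cos(np.radians(69.45)),0])  # axis away from robot
print(h,a,b); print('purple',px(c,125,232,.018),px(c,328,53,.018))
print('centre est',h+.102*u,a+.066*u,b+.022*u)
o=np.array([.483,-.298,0]);v=np.array([.347,.938,0])
cc=(h+.102*u+a+.066*u+b+.022*u)/3;cc[2]=.023
pp=px(c,125,232,.018)-cc;print('purple rel tool y,x',pp@v,pp@[-.938,.347,0]); go(cc,69.45)
E
```

```text
[ 0.37935181 -0.26738379  0.03      ] [ 0.41180553 -0.27970431  0.026     ] [ 0.45294968 -0.29521948  0.026     ]
purple [ 0.50731904 -0.48861754  0.018     ] [ 0.39076406 -0.17400931  0.018     ]
centre est [ 0.47486117 -0.30318831  0.03      ] [ 0.4736057  -0.30287194  0.026     ] [ 0.47354973 -0.30294202  0.026     ]
purple rel tool y,x -0.1625487574845469 -0.09565709140756173
t 8.85 p [ 0.4831 -0.2978  0.2431] x [-0.938  0.347  0.   ] y [0.347 0.938 0.   ] z [-0.  0. -1.] q [-0.75  0.42  1.55  0.    1.17 -1.97] F [ 0.7 -1.2  0.2] w 0.08686980552102473 gf 0.0
shift cm [ 0.66 -0.8  22.01] twist 0.2
```

```bash
python3 -m pendant '[{"jaw":1,"linear":[0.66,-0.8,3],"twist":0.2},{"jaw":1,"linear":[0,0,4],"twist":0},{"jaw":1,"linear":[0,0,4],"twist":0},{"jaw":1,"linear":[0,0,4],"twist":0},{"jaw":1,"linear":[0,0,4],"twist":0},{"jaw":1,"linear":[0,0,2],"twist":0},{"jaw":1,"linear":[0,0,1],"twist":0},{"jaw":1,"linear":[0,0,0],"twist":0},{"jaw":0.5,"linear":[0,0,0],"twist":0},{"jaw":0.5,"linear":[0,0,0],"twist":0},{"jaw":0.5,"linear":[0,0,0],"twist":0},{"jaw":0.5,"linear":[0,0,0],"twist":0}]' 40
python3 -m pendant '[{"jaw":0.45,"linear":[0,0,0],"twist":0},{"jaw":0.45,"linear":[0,0,0],"twist":0},{"jaw":0.45,"linear":[0,0,0],"twist":0},{"jaw":0.45,"linear":[0,0,0],"twist":0}]'
python3 -m pendant '[{"jaw":0.45,"linear":[0,0,-0.5],"twist":0},{"jaw":0.45,"linear":[0,0,-1],"twist":0},{"jaw":0.45,"linear":[0,0,-1],"twist":0},{"jaw":0.45,"linear":[0,0,0],"twist":0}]'
```

```text
time: 9.85
position: [0.4748, -0.3041, 0.0251]
tool_rot: [0.179, 0.984, -0.001, 0.001]
ft_force: [0.0, 0.1, 0.2]
grip_width: 0.068
grip_force: 0.0
time: 10.18
position: [0.4741, -0.3036, 0.0239]
tool_rot: [0.179, 0.984, -0.0, 0.0]
ft_force: [-0.8, -0.5, 3.0]
grip_width: 0.0475
grip_force: 40.0
time: 10.52
position: [0.4747, -0.304, 0.0502]
tool_rot: [0.179, 0.984, -0.001, 0.001]
ft_force: [0.5, 0.1, -4.9]
grip_width: 0.0477
grip_force: 40.0
```

```bash
python3 -m pendant '[{"jaw":0.45,"linear":[0,0,-2],"twist":0},{"jaw":0.45,"linear":[0,0,-2],"twist":0},{"jaw":0.45,"linear":[0,0,-2],"twist":0},{"jaw":0.45,"linear":[0,0,-2],"twist":0},{"jaw":0.45,"linear":[0,0,-2],"twist":0},{"jaw":0.45,"linear":[0,0,-2],"twist":0},{"jaw":0.45,"linear":[0,0,-2],"twist":0},{"jaw":0.45,"linear":[0,0,-2],"twist":0},{"jaw":0.45,"linear":[0,0,0],"twist":0}]'
python3 -m pendant '[{"jaw":0.45,"linear":[0,0,0],"twist":5.9},{"jaw":0.45,"linear":[0,0,0],"twist":5.9},{"jaw":0.45,"linear":[0,0,0],"twist":5.9},{"jaw":0.45,"linear":[0,0,0],"twist":5.9},{"jaw":0.45,"linear":[0,0,0],"twist":5.9},{"jaw":0.45,"linear":[0,0,0],"twist":5.9},{"jaw":0.45,"linear":[0,0,0],"twist":5.9},{"jaw":0.45,"linear":[0,0,0],"twist":5.9},{"jaw":0.45,"linear":[0,0,0],"twist":5.9},{"jaw":0.45,"linear":[0,0,0],"twist":5.9},{"jaw":0.45,"linear":[0,0,0],"twist":5.9},{"jaw":0.45,"linear":[0,0,0],"twist":5.9}]'
python3 -m pendant '[{"jaw":0.45,"linear":[2.62,0.51,0],"twist":0},{"jaw":0.45,"linear":[2.62,0.51,0],"twist":0},{"jaw":0.45,"linear":[2.62,0.51,0],"twist":0},{"jaw":0.45,"linear":[2.62,0.51,0],"twist":0},{"jaw":0.45,"linear":[2.62,0.51,0],"twist":0},{"jaw":0.45,"linear":[2.62,0.51,0],"twist":0},{"jaw":0.45,"linear":[2.62,0.51,0],"twist":0},{"jaw":0.45,"linear":[2.62,0.51,0],"twist":0},{"jaw":0.45,"linear":[2.62,0.51,0],"twist":0},{"jaw":0.45,"linear":[2.62,0.51,0],"twist":0},{"jaw":0.45,"linear":[2.62,0.51,0],"twist":0},{"jaw":0.45,"linear":[2.62,0.51,0],"twist":0}]'
python3 - <<'E'
from m import *
go([.5434,.0095,.14],-1.55)
shot('wrist','w4.png')
E
```

```text
time: 11.27
position: [0.4757, -0.3049, 0.2124]
tool_rot: [0.179, 0.984, -0.002, 0.004]
ft_force: [0.6, -1.3, -3.8]
grip_width: 0.0474
grip_force: 40.0
time: 12.27
position: [0.473, -0.3025, 0.2067]
tool_rot: [0.718, 0.696, -0.0, -0.001]
ft_force: [0.0, 0.5, -4.4]
grip_width: 0.0475
grip_force: 40.0
time: 13.27
position: [0.5421, 0.0109, 0.2069]
tool_rot: [0.716, 0.698, -0.001, -0.001]
ft_force: [-0.1, -0.2, -4.5]
grip_width: 0.0475
grip_force: 40.0
t 13.27 p [0.5421 0.0109 0.2069] x [0.026 1.    0.   ] y [ 1.    -0.026 -0.002] z [-0.002  0.    -1.   ] q [-0.19  0.43  1.65 -0.    1.06 -0.16] F [-0.1 -0.2 -4.5] w 0.04753796331033201 gf 39.9956488609314
shift cm [-0.14  0.15  6.69] twist 0.1
```

View pics/w4.png

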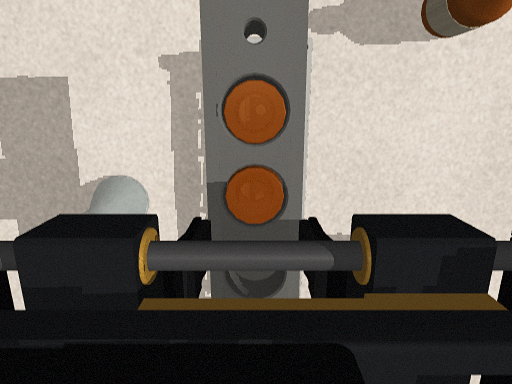

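The wrist view shows the mould held straight, with its pin hole at (255,30) and pucks at (255,110) and (255,195). Next I'll compare the hole position with the pins, enlarging the stand area of the earlier wrist view.

```bash
python3 - <<'E'
from h import *
c=load('w4');P=cloud(c)
Q=P[40:60,215:300].reshape(-1,3);zt=np.median(Q[:,2]);print('top z',zt)
h=px(c,255,30,zt);a=px(c,255,110.5,zt-.004);b=px(c,255,194.5,zt-.004)
u=np.array([.026,1,0])
print(h,a,b);print(h-.102*u,a-.066*u,b-.022*u, np.degrees(np.arctan2(h[1]-b[1],h[0]-b[0])))
# width edges
for y in (.02,.06,.1):
    Q=P.reshape(-1,3);s=Q[(abs(Q[:,2]-zt)<.004)&(abs(Q[:,1]-y)<.008)&(abs(Q[:,0]-.54)<.06)];print(y,s[:,0].min(),s[:,0].max())
im=load('w1')['color'][145:240,240:512]
cv2.imwrite('pics/c1.png',cv2.convertScaleAbs(cv2.resize(im,None,fx=2.9,fy=2.9,interpolation=cv2.INTER_CUBIC),alpha=1.4))
E
```

```text
top z 0.21189592674342173
[0.5446635  0.11346925 0.21189593] [0.54369191 0.07710108 0.20789593] [0.54252068 0.0331197  0.20789593]
[0.5420115  0.01146925 0.21189593] [0.54197591 0.01110108 0.20789593] [0.54194868 0.0111197  0.20789593] 88.47235044503692
0.02 0.5095033577681074 0.5743697420725231
0.06 0.5176262657200045 0.5680965226512746
0.1 0.5185726593280481 0.5690279607002983
```

View pics/c1.png

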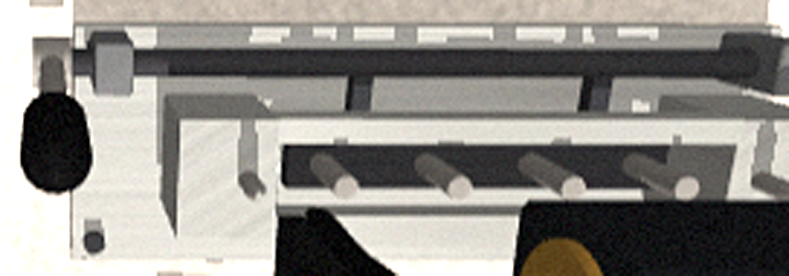

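The crop shows four rod tops at (346,187), (459,187), (573,187) and (686,188), and the -y pin from its base at (246,177) to its tip at (260,190).

```bash
python3 - <<'E'
from h import *
c=load('w1');P=cloud(c)
f=lambda x,y:(240+(x+.5)/2.9-.5,145+(y+.5)/2.9-.5)
zs=[P[int(round(f(x,187)[1])),int(round(f(x,187)[0])),2] for x in(346,459,573,686)];print('z',np.round(zs,4))
z=.070
R_=[px(c,*f(x,187.3),z) for x in(346,459,573,686)];print(np.round(R_,4),np.mean(R_,0),'yaw',np.degrees(np.arctan2(*(R_[3]-R_[0])[[1,0]])))
print('pin',px(c,*f(246,177),.06),px(c,*f(260,190),.08))
E
```

```text
z [0.0694 0.0714 0.0702 0.0706]
[[ 0.5441 -0.0546  0.07  ]
 [ 0.5455 -0.0109  0.07  ]
 [ 0.547   0.0333  0.07  ]
 [ 0.5484  0.0771  0.07  ]] [0.54625091 0.01122811 0.07      ] yaw 88.16985727872941
pin [ 0.54187484 -0.0912313   0.06      ] [ 0.54088301 -0.09026376  0.08      ]
```

```bash
python3 -m pendant '[{"jaw":0.45,"linear":[0.03,0.35,2],"twist":0},{"jaw":0.45,"linear":[0,0,2],"twist":0},{"jaw":0.45,"linear":[0,0,2],"twist":0},{"jaw":0.45,"linear":[0,0,2],"twist":0},{"jaw":0.45,"linear":[0,0,1.7],"twist":0},{"jaw":0.45,"linear":[0,0,0],"twist":0},{"jaw":0.45,"linear":[0,0,0],"twist":0}]'
python3 - <<'E'
from h import *
st();c=shot('wrist','w5.png')
im=c['color'][0:80,190:330]
s=shot('scene','s5.png')['color'][150:260,190:340]
a=cv2.convertScaleAbs(cv2.resize(im,(784,448),interpolation=cv2.INTER_CUBIC),alpha=1.5)
cv2.imwrite('pics/c5.png',a)
E
```

```text
time: 13.9
position: [0.545, 0.0098, 0.1098]
tool_rot: [0.716, 0.698, -0.001, -0.002]
ft_force: [0.5, -0.2, -3.8]
grip_width: 0.0473
grip_force: 40.0
t 13.9 p [0.545  0.0098 0.1098] x [0.026 1.    0.001] y [ 1.    -0.026 -0.004] z [-0.004  0.001 -1.   ] q [-0.19  0.58  1.73 -0.    0.84 -0.16] F [ 0.5 -0.2 -3.8] w 0.047313056137432793 gf 39.99726355075836
```

View pics/c5.png

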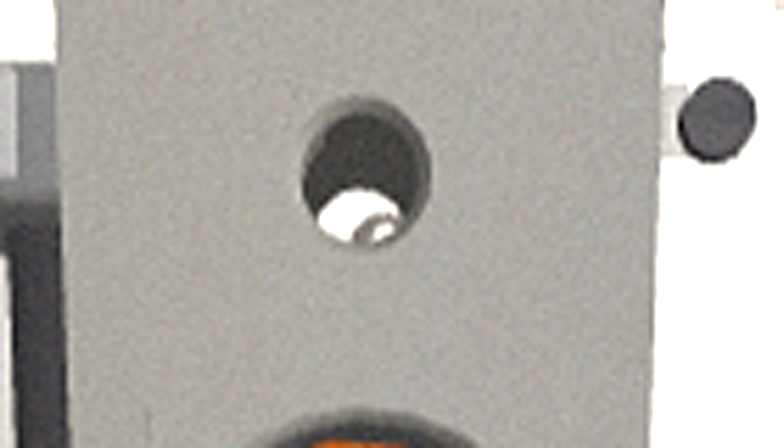

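Looking through the hole, its top centre is at crop (367,172) and the pin tip is at about (377,231).

```bash
python3 - <<'E'
from h import *
c=load('w5');P=cloud(c);f=lambda x,y:(190+(x+.5)/5.6-.5,(y+.5)/5.6-.5)
zt=np.median(P[45:60,215:290,2]);print(zt)
h=px(c,*f(367,172),zt);p=px(c,*f(377,231),.08);p2=px(c,*f(377,231),.078)
print('hole',h,'pin',p,p2,'world d',p-h)
E
```

```text
0.11495076127591215
hole [0.54769378 0.11216189 0.11495076] pin [0.54869496 0.11434425 0.08      ] [0.54871124 0.11472911 0.078     ] world d [ 0.00100118  0.00218235 -0.03495076]
```

```bash
python3 -m pendant '[{"jaw":0.45,"linear":[0.15,0.12,0],"twist":0},{"jaw":0.45,"linear":[0,0,0.4],"twist":0},{"jaw":0.45,"linear":[0,0,0.4],"twist":0},{"jaw":0.45,"linear":[0,0,0],"twist":0}]'
python3 -m pendant '[{"jaw":0.45,"linear":[0,0,0.3],"twist":0},{"jaw":0.45,"linear":[0,0,0.3],"twist":0},{"jaw":0.45,"linear":[0,0,0],"twist":0}]'
python3 - <<'E'
from h import *
st();c=shot('wrist','w6.png');P=cloud(c);print(np.median(P[45:60,215:290,2]))
cv2.imwrite('pics/c6.png',cv2.convertScaleAbs(cv2.resize(c['color'][0:80,190:330],(784,448),interpolation=cv2.INTER_CUBIC),alpha=1.5))
E
```

```text
time: 14.33
position: [0.5475, 0.0112, 0.1031]
tool_rot: [0.716, 0.698, -0.0, -0.0]
ft_force: [0.0, -0.0, -5.0]
grip_width: 0.0475
grip_force: 40.0
time: 14.58
position: [0.5474, 0.0112, 0.0968]
tool_rot: [0.716, 0.698, -0.0, -0.0]
ft_force: [-0.5, -1.5, -4.4]
grip_width: 0.0474
grip_force: 40.0
t 14.58 p [0.5474 0.0112 0.0968] x [0.026 1.    0.   ] y [ 1.    -0.026 -0.001] z [-0.001  0.    -1.   ] q [-0.18  0.6   1.73 -0.    0.81 -0.16] F [-0.5 -1.5 -4.4] w 0.04738441428227776 gf 39.997456669807434
0.10159713074386652
```

View pics/c6.png

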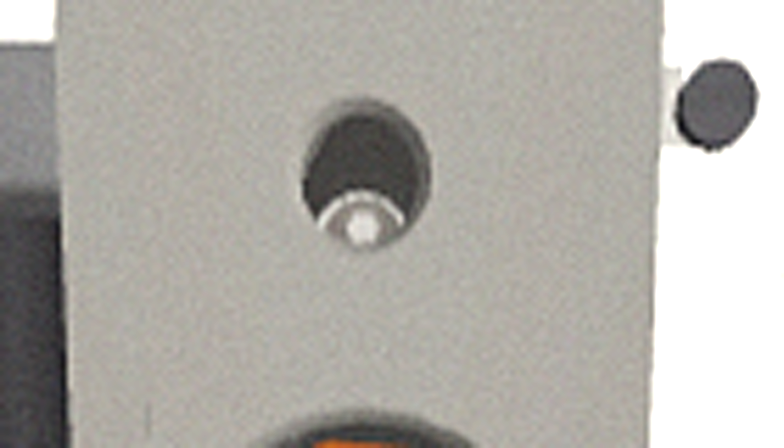

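The pin tip, at (362,230), is now centred inside the hole with no contact force. I'll continue down.

```bash
python3 -m pendant '[{"jaw":0.45,"linear":[0,0,0.3],"twist":0},{"jaw":0.45,"linear":[0,0,0.3],"twist":0},{"jaw":0.45,"linear":[0,0,0],"twist":0}]'
python3 -m pendant '[{"jaw":0.45,"linear":[0,0,0.2],"twist":0},{"jaw":0.45,"linear":[0,0,0.2],"twist":0},{"jaw":0.45,"linear":[0,0,0],"twist":0}]'
python3 -m pendant '[{"jaw":0.45,"linear":[0,0,0.2],"twist":0},{"jaw":0.45,"linear":[0,0,0],"twist":0}]'
python3 -m pendant '[{"jaw":0.45,"linear":[0,0,0.2],"twist":0},{"jaw":0.45,"linear":[0,0,0],"twist":0}]'
```

```text
time: 14.88
position: [0.5474, 0.0111, 0.0907]
tool_rot: [0.716, 0.698, -0.0, -0.0]
ft_force: [-0.2, 0.5, -5.8]
grip_width: 0.0475
grip_force: 40.0
time: 15.13
position: [0.5474, 0.0112, 0.087]
tool_rot: [0.716, 0.698, -0.0, -0.0]
ft_force: [-1.5, 0.1, -4.0]
grip_width: 0.0472
grip_force: 40.0
time: 15.3
position: [0.5472, 0.0112, 0.085]
tool_rot: [0.716, 0.698, -0.0, -0.001]
ft_force: [-0.9, 0.0, -4.8]
grip_width: 0.0477
grip_force: 40.0
time: 15.47
position: [0.5473, 0.0112, 0.0831]
tool_rot: [0.716, 0.698, -0.0, -0.0]
ft_force: [-0.6, 0.0, -3.6]
grip_width: 0.0472
grip_force: 40.0
```

```bash
python3 -m pendant '[{"jaw":0.45,"linear":[0,0,0.1],"twist":0},{"jaw":0.45,"linear":[0,0,0],"twist":0}]'
python3 -m pendant '[{"jaw":0.45,"linear":[0,0,0.1],"twist":0},{"jaw":0.45,"linear":[0,0,0],"twist":0}]'
python3 -m pendant '[{"jaw":0.45,"linear":[0,0,0.1],"twist":0},{"jaw":0.45,"linear":[0,0,0],"twist":0}]'
```

```text
time: 15.63
position: [0.5474, 0.0111, 0.0822]
tool_rot: [0.716, 0.698, -0.0, -0.0]
ft_force: [-2.8, 0.3, -3.7]
grip_width: 0.0474
grip_force: 40.0
time: 15.8
position: [0.5474, 0.0111, 0.0819]
tool_rot: [0.716, 0.698, -0.0, -0.0]
ft_force: [-3.6, -0.4, 3.1]
grip_width: 0.0475
grip_force: 40.0
time: 15.97
position: [0.5474, 0.0111, 0.0818]
tool_rot: [0.716, 0.698, -0.0, -0.0]
ft_force: [-6.2, -0.9, 8.8]
grip_width: 0.0476
grip_force: 40.0
```

```bash
python3 -m pendant '[{"jaw":0.75,"linear":[0,0,0],"twist":0},{"jaw":0.75,"linear":[0,0,0],"twist":0},{"jaw":0.75,"linear":[0,0,0],"twist":0},{"jaw":0.75,"linear":[0,0,0],"twist":0},{"jaw":0.75,"linear":[0,0,-1],"twist":0},{"jaw":0.75,"linear":[0,0,-3],"twist":0},{"jaw":0.75,"linear":[0,0,-4],"twist":0},{"jaw":0.75,"linear":[0,0,-4],"twist":0},{"jaw":0.75,"linear":[0,0,-4],"twist":0}]'
python3 -m pendant '[{"jaw":1,"linear":[-3,0,0],"twist":-6.9},{"jaw":1,"linear":[0,0,0],"twist":-6.9},{"jaw":1,"linear":[0,0,0],"twist":-6.9},{"jaw":1,"linear":[0,0,0],"twist":-6.9},{"jaw":1,"linear":[0,0,0],"twist":-6.9},{"jaw":1,"linear":[0,0,0],"twist":-6.9},{"jaw":1,"linear":[0,0,0],"twist":-6.9},{"jaw":1,"linear":[0,0,0],"twist":-6.9},{"jaw":1,"linear":[0,0,0],"twist":-6.9},{"jaw":1,"linear":[0,0,0],"twist":-6.9},{"jaw":1,"linear":[0,0,0],"twist":-6.9},{"jaw":1,"linear":[0,0,0],"twist":-6.9}]'
python3 -m pendant '[{"jaw":1,"linear":[0,0,0],"twist":-6.9},{"jaw":1,"linear":[0,0,0],"twist":0}]'
python3 - <<'E'
from m import *
go([.541,-.168,.15],88.4)
mould(('wrist','w7.png'),.078,.098,(.3,.65,-.3,.2))
Q=cloud(load('w7')).reshape(-1,3);Q=Q[(Q[:,2]>.15)&(Q[:,2]<.178)&(abs(Q[:,0]-.53)<.06)&(abs(Q[:,1]+.17)<.02)];print(len(Q),len(Q) and (Q.mean(0),Q.min(0),Q.max(0)))
E
```

```text
time: 16.72
position: [0.5477, 0.0112, 0.2426]
tool_rot: [0.716, 0.698, 0.0, 0.0]
ft_force: [0.1, 0.2, -0.9]
grip_width: 0.0656
grip_force: 0.0
time: 17.72
position: [0.5474, -0.0189, 0.2411]
tool_rot: [0.072, 0.997, -0.0, 0.001]
ft_force: [0.0, -0.1, 0.1]
grip_width: 0.0869
grip_force: 0.0
time: 17.88
position: [0.5474, -0.0189, 0.241]
tool_rot: [0.014, 1.0, -0.0, 0.001]
ft_force: [0.7, 0.7, 0.2]
grip_width: 0.0872
grip_force: 0.0
t 17.88 p [ 0.5474 -0.0189  0.241 ] x [-1.     0.029 -0.001] y [ 0.029  1.    -0.   ] z [ 0.001 -0.    -1.   ] q [-0.24  0.4   1.6   0.    1.14 -1.78] F [0.7 0.7 0.2] w 0.08717030375462884 gf 0.0
shift cm [  0.22 -14.92   9.11] twist -0.0
10054 ((532.479248046875, -9.328582763671875), (259.37567138671875, 204.9525909423828), 45.98492431640625) 0.08786066925642574
711 (array([ 0.54081829, -0.16490952,  0.16155257]), array([ 0.53008385, -0.17585462,  0.1500655 ]), array([ 0.552943  , -0.15783245,  0.16957635]))
```

View pics/w7.png

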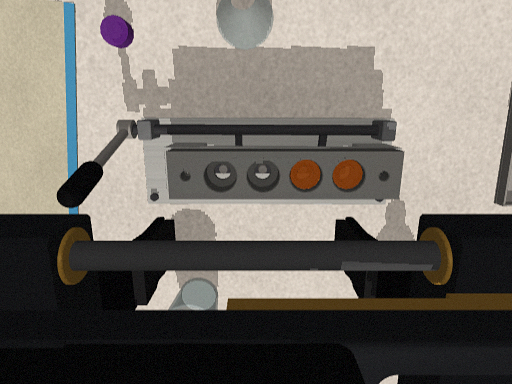

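The mould is flush (top at 0.088), with pucks at (305,175) and (347,175). Next is swinging the lever to its stop.

```bash
python3 -m pendant '[{"jaw":1,"linear":[0.2,-3.75,0],"twist":0},{"jaw":1,"linear":[0,-3.75,0],"twist":0},{"jaw":1,"linear":[0,-3.75,0],"twist":0},{"jaw":0.8,"linear":[0,-3.7,0],"twist":0},{"jaw":0.8,"linear":[0,0,3.2],"twist":0},{"jaw":0.8,"linear":[0,0,3.2],"twist":0},{"jaw":0.6,"linear":[0,0,3.1],"twist":0},{"jaw":0.6,"linear":[0,0,0],"twist":0},{"jaw":0.15,"linear":[0,0,0],"twist":0},{"jaw":0.15,"linear":[0,0,0],"twist":0},{"jaw":0.15,"linear":[0,0,0],"twist":0},{"jaw":0.15,"linear":[0,0,0],"twist":0}]' 20
python3 -m pendant '[{"jaw":0.15,"linear":[0,0,0],"twist":0},{"jaw":0.15,"linear":[0,0,0],"twist":0},{"jaw":0.15,"linear":[0,0,0],"twist":0},{"jaw":0.15,"linear":[0,0,0],"twist":0}]'
python3 -m pendant '[{"jaw":0.15,"linear":[0.7,0,-0.2],"twist":0},{"jaw":0.15,"linear":[0.7,0,-0.2],"twist":0},{"jaw":0.15,"linear":[0.7,0,-0.15],"twist":0},{"jaw":0.15,"linear":[0.7,0,-0.1],"twist":0},{"jaw":0.15,"linear":[0.7,0,-0.05],"twist":0},{"jaw":0.15,"linear":[0.7,0,0],"twist":0},{"jaw":0.15,"linear":[0.7,0,0.05],"twist":0},{"jaw":0.15,"linear":[0.7,0,0.1],"twist":0},{"jaw":0.15,"linear":[0.7,0,0.15],"twist":0},{"jaw":0.15,"linear":[0.7,0,0.2],"twist":0},{"jaw":0.15,"linear":[0.7,0,0.2],"twist":0},{"jaw":0.15,"linear":[0,0,0],"twist":0}]'
python3 -m pendant '[{"jaw":0.15,"linear":[0.3,0,0.1],"twist":0},{"jaw":0.15,"linear":[0,0,0],"twist":0}]'
python3 -m pendant '[{"jaw":0.15,"linear":[0.3,0,0.1],"twist":0},{"jaw":0.15,"linear":[0,0,0],"twist":0}]'
```

```text
time: 18.93
position: [0.5419, -0.1687, 0.1476]
tool_rot: [0.015, 1.0, -0.001, 0.002]
ft_force: [0.1, 0.1, -0.7]
grip_width: 0.0376
grip_force: 0.0
time: 19.27
position: [0.5409, -0.1684, 0.1462]
tool_rot: [0.015, 1.0, -0.0, 0.001]
ft_force: [-0.9, -0.1, 4.3]
grip_width: 0.019
grip_force: 20.0
time: 20.27
position: [0.4646, -0.166, 0.1484]
tool_rot: [0.016, 1.0, -0.001, 0.003]
ft_force: [-1.7, 3.2, 19.6]
grip_width: 0.0189
grip_force: 20.0
time: 20.43
position: [0.462, -0.166, 0.1476]
tool_rot: [0.016, 1.0, -0.001, 0.003]
ft_force: [-1.3, 4.4, 21.4]
grip_width: 0.019
grip_force: 20.0
time: 20.6
position: [0.4589, -0.1658, 0.1465]
tool_rot: [0.016, 1.0, -0.001, 0.003]
ft_force: [-0.3, 3.2, 21.4]
grip_width: 0.019
grip_force: 20.0
```

```bash
python3 -m pendant '[{"jaw":0.15,"linear":[0.2,0,0],"twist":0},{"jaw":0.15,"linear":[0,0,0],"twist":0}]'
python3 -m pendant '[{"jaw":0.15,"linear":[0.2,0,0],"twist":0},{"jaw":0.15,"linear":[0,0,0],"twist":0}]'
python3 -m pendant '[{"jaw":0.15,"linear":[0.2,0,0],"twist":0},{"jaw":0.15,"linear":[0,0,0],"twist":0}]'
```

```text
time: 20.77
position: [0.4571, -0.1658, 0.1461]
tool_rot: [0.016, 1.0, -0.001, 0.003]
ft_force: [0.6, 3.9, 18.2]
grip_width: 0.0189
grip_force: 20.0
time: 20.93
position: [0.4551, -0.1657, 0.1455]
tool_rot: [0.016, 1.0, -0.001, 0.003]
ft_force: [1.0, 3.5, 14.0]
grip_width: 0.0191
grip_force: 20.0
time: 21.1
position: [0.4532, -0.1656, 0.145]
tool_rot: [0.016, 1.0, -0.001, 0.003]
ft_force: [2.5, 3.3, 9.4]
grip_width: 0.0191
grip_force: 20.0
```

```bash
python3 -m pendant '[{"jaw":0.15,"linear":[0.2,0,0],"twist":0},{"jaw":0.15,"linear":[0.2,0,0],"twist":0},{"jaw":0.15,"linear":[0,0,0],"twist":0}]'
python3 -m pendant '[{"jaw":0.15,"linear":[0.2,0,0],"twist":0},{"jaw":0.15,"linear":[0.2,0,0],"twist":0},{"jaw":0.15,"linear":[0,0,0],"twist":0}]'
```

```text
time: 21.35
position: [0.4494, -0.1655, 0.144]
tool_rot: [0.016, 1.0, -0.0, 0.003]
ft_force: [4.5, 2.4, 0.3]
grip_width: 0.0192
grip_force: 20.0
time: 21.6
position: [0.4485, -0.1655, 0.1438]
tool_rot: [0.017, 1.0, -0.0, 0.006]
ft_force: [11.5, 5.6, -7.7]
grip_width: 0.0194
grip_force: 20.0
```

```bash
python3 -m pendant '[{"jaw":0.8,"linear":[0,0,0],"twist":0},{"jaw":0.8,"linear":[0,0,0],"twist":0},{"jaw":0.8,"linear":[0,0,0],"twist":0},{"jaw":1,"linear":[0,0,0],"twist":0},{"jaw":1,"linear":[0,0,-3.3],"twist":0},{"jaw":1,"linear":[0,0,-3.3],"twist":0},{"jaw":1,"linear":[0,0,-3.3],"twist":0},{"jaw":1,"linear":[-3,4,0],"twist":0},{"jaw":1,"linear":[-3,4,0],"twist":0},{"jaw":1,"linear":[-3,4,0],"twist":0},{"jaw":1,"linear":[0,3,0],"twist":0},{"jaw":1,"linear":[0,0,0],"twist":0}]'
python3 - <<'E'
from h import *
st()
c=shot('wrist','w8.png');P=cloud(c)
Q=P.reshape(-1,3);Q=Q[(Q[:,2]>.14)&(Q[:,2]<.18)&(abs(Q[:,0]-.46)<.06)&(abs(Q[:,1]+.17)<.02)];print(len(Q),len(Q) and (Q.mean(0),Q.min(0),Q.max(0)))
hsv=cv2.cvtColor(c['color'],cv2.COLOR_BGR2HSV);m=cv2.inRange(hsv,(3,120,60),(25,255,255))
n,l,s,ce=cv2.connectedComponentsWithStats(m)
for i in range(1,n):
    if s[i,4]>200:
        z=np.median(P[l==i][:,2]); print(s[i],ce[i],z,px(c,*ce[i],.102))
t=shot('top','t8.png')
E
```

```text
time: 22.6
position: [0.5221, -0.0329, 0.2421]
tool_rot: [0.013, 1.0, 0.001, -0.001]
ft_force: [-0.2, 0.6, -0.2]
grip_width: 0.0853
grip_force: 0.0
t 22.6 p [ 0.5221 -0.0329  0.2421] x [-1.     0.026  0.001] y [0.026 1.    0.003] z [-0.001  0.003 -1.   ] q [-0.28  0.36  1.66  0.    1.13 -1.82] F [-0.2  0.6 -0.2] w 0.08533810693985416 gf 0.0
938 (array([ 0.45607101, -0.16144165,  0.15912515]), array([ 0.44362976, -0.17336811,  0.14015543]), array([ 0.47023979, -0.1551884 ,  0.16958775]))
[304 184  33  33 815] [319.97055215 200.33619632] 0.1020185543357533 [0.54518014 0.03240262 0.102     ]
[344 184  36  33 838] [362.7601432  200.45346062] 0.10199887448781161 [0.54652557 0.07539194 0.102     ]
[ 61 228  33  57 909] [ 73.16611661 256.02310231] 0.3346631248960092 [ 0.59858437 -0.22497615  0.102     ]
[416 228  33  57 917] [435.76117775 256.02071974] 0.33475935026003795 [0.60962193 0.15561454 0.102     ]
[ 223  293  289   17 3562] [378.25014037 303.15047726] 0.3447151393400804 [0.66414458 0.09886791 0.102     ]
```

View pics/w8.png

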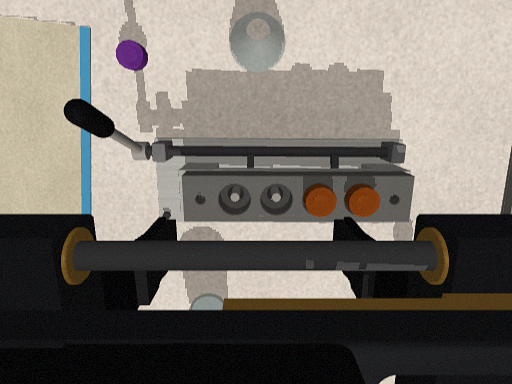

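Both pucks stand at z = 0.102, with centres at about (320,200) and (362,200), and the lever is at its stop. Now I'll go above the outer puck with the fingers turned across the mould.

```bash
python3 -m pendant '[{"jaw":0.7,"linear":[-0.8,3.7,0],"twist":6.9},{"jaw":0.7,"linear":[0,0,0],"twist":6.9},{"jaw":0.7,"linear":[0,0,0],"twist":6.9},{"jaw":0.7,"linear":[0,0,0],"twist":6.9},{"jaw":0.7,"linear":[0,0,0],"twist":6.9},{"jaw":0.7,"linear":[0,0,0],"twist":6.9},{"jaw":0.7,"linear":[0,0,0],"twist":6.9},{"jaw":0.7,"linear":[0,0,0],"twist":6.9},{"jaw":0.7,"linear":[0,0,0],"twist":6.9},{"jaw":0.7,"linear":[0,0,0],"twist":6.9},{"jaw":0.7,"linear":[0,0,0],"twist":6.9},{"jaw":0.7,"linear":[0,0,0],"twist":6.9}]'
python3 -m pendant '[{"jaw":0.7,"linear":[0,0,0],"twist":7.1},{"jaw":0.7,"linear":[0,0,0],"twist":0}]'
python3 - <<'E'
from h import *
go([.5483,.0768,.107],-1.55)
c=shot('wrist');P=cloud(c)
hsv=cv2.cvtColor(c['color'],cv2.COLOR_BGR2HSV);m=cv2.inRange(hsv,(3,120,60),(25,255,255))
n,l,s,ce=cv2.connectedComponentsWithStats(m)
for i in range(1,n):
    if s[i,4]>200:
        Q=P[l==i];Q=Q[abs(Q[:,2]-.102)<.003]
        if len(Q)>50: print(s[i],(Q.min(0)+Q.max(0))/2, cv2.minEnclosingCircle((Q[:,:2]*1000).astype(np.float32)))
t=load('t8');Q=cloud(t).reshape(-1,3);Q=Q[(Q[:,2]>.009)&(Q[:,2]<.02)&(Q[:,1]>.24)&(Q[:,1]<.5)&(Q[:,0]>.3)&(Q[:,0]<.7)]
print(cv2.minAreaRect((Q[:,:2]*1000).astype(np.float32)),np.percentile(Q,[2,98],axis=0))
cv2.imwrite('pics/t8c.png',cv2.resize(t['color'][130:260,40:300],None,fx=3,fy=3))
E
```

```text
time: 23.7
position: [0.5305, -0.0048, 0.2422]
tool_rot: [0.673, 0.739, -0.001, -0.0]
ft_force: [0.5, -0.4, 0.3]
grip_width: 0.0612
grip_force: 0.0
time: 23.87
position: [0.5306, -0.0046, 0.2422]
tool_rot: [0.717, 0.698, -0.0, -0.0]
ft_force: [-0.9, -0.1, -0.0]
grip_width: 0.061
grip_force: 0.0
t 23.87 p [ 0.5306 -0.0046  0.2422] x [ 0.027  1.    -0.001] y [ 1.    -0.027 -0.001] z [-0.001 -0.001 -1.   ] q [-0.22  0.37  1.64 -0.    1.13 -0.19] F [-0.9 -0.1 -0. ] w 0.06101996026856591 gf 0.0
shift cm [ 8.19  1.56 13.52] twist 0.0
[255  74  34  36 954] [0.54810053 0.07692761 0.10190456] ((548.075439453125, 76.8524398803711), 15.707304000854492)
[255 123  33  33 864] [0.54693169 0.03337225 0.10217911] ((546.9190673828125, 33.18666458129883), 15.61373519897461)
((530.65771484375, 352.8641357421875), (307.8262023925781, 175.64443969726562), 3.7748982906341553) [[0.41858795 0.29436357 0.00915879]
 [0.60858754 0.43536727 0.01938153]]
```

View pics/t8c.png

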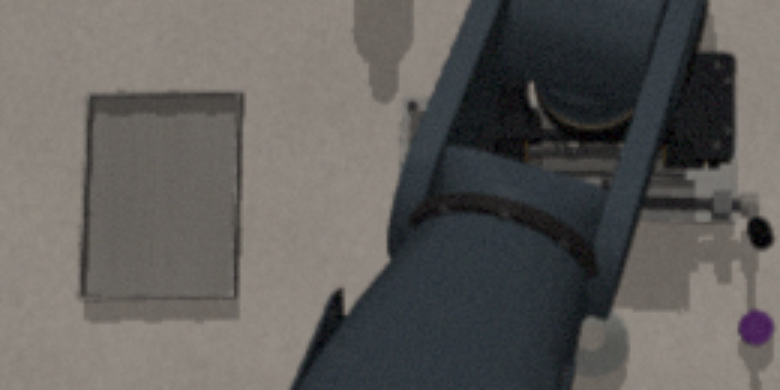

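The top crop shows the tray unmoved, with corners at (91,95) and (235,297), centred near world (0.511, 0.362). The puck centres agree with the model, so I'll pick the outer one.

```bash
python3 -m pendant '[{"jaw":0.65,"linear":[2.73,0.51,0],"twist":0},{"jaw":0.65,"linear":[2.73,0.51,0],"twist":0},{"jaw":0.65,"linear":[2.73,0.52,0],"twist":0},{"jaw":0.65,"linear":[0,0,4],"twist":0},{"jaw":0.65,"linear":[0,0,4],"twist":0},{"jaw":0.65,"linear":[0,0,3],"twist":0},{"jaw":0.65,"linear":[0,0,1.5],"twist":0},{"jaw":0.65,"linear":[0,0,1],"twist":0},{"jaw":0.65,"linear":[0,0,0],"twist":0},{"jaw":0.3,"linear":[0,0,0],"twist":0},{"jaw":0.3,"linear":[0,0,0],"twist":0},{"jaw":0.3,"linear":[0,0,0],"twist":0}]' 12
python3 -m pendant '[{"jaw":0.3,"linear":[0,0,0],"twist":0},{"jaw":0.3,"linear":[0,0,0],"twist":0},{"jaw":0.3,"linear":[0,0,0],"twist":0},{"jaw":0.3,"linear":[0,0,-1],"twist":0},{"jaw":0.3,"linear":[0,0,-3],"twist":0},{"jaw":0.3,"linear":[0,0,-3],"twist":0},{"jaw":0.3,"linear":[0,0,0],"twist":0}]'
python3 - <<'E'
from h import *
go([.511,.392,.15],2)
E
```

```text
time: 24.92
position: [0.5497, 0.0783, 0.1089]
tool_rot: [0.715, 0.699, 0.001, 0.001]
ft_force: [-0.4, 0.1, 0.1]
grip_width: 0.0441
grip_force: 0.0
time: 25.5
position: [0.5524, 0.0786, 0.1834]
tool_rot: [0.715, 0.699, 0.004, 0.004]
ft_force: [0.6, 0.3, -0.0]
grip_width: 0.0265
grip_force: 0.0
t 25.5 p [0.5524 0.0786 0.1834] x [ 0.022  1.    -0.   ] y [ 1.    -0.022  0.012] z [ 0.012 -0.001 -1.   ] q [-0.06  0.48  1.65  0.    1.01 -0.04] F [ 0.6  0.3 -0. ] w 0.026489666177826415 gf 0.0
shift cm [31.24 -4.87  3.27] twist -3.3
```

```bash
python3 - <<'E'
from h import *
c=shot('wrist','w9.png');P=cloud(c)
hsv=cv2.cvtColor(c['color'],cv2.COLOR_BGR2HSV);m=cv2.inRange(hsv,(3,120,60),(25,255,255))
n,l,s,ce=cv2.connectedComponentsWithStats(m)
for i in range(1,n):
    if s[i,4]>100:
        Q=P[l==i];print(s[i],np.median(Q,0),px(c,*ce[i],.102))
E
```

```text
[ 438   35   70   68 3217] [0.73237868 0.17192279 0.07266916] [0.71413714 0.16994974 0.102     ]
[413  53  16  49 173] [0.72211474 0.17116924 0.0089878 ] [0.67642197 0.16480642 0.102     ]
[ 229  174   40   41 1268] [0.54821997 0.07885103 0.10193157] [0.548222   0.07897219 0.102     ]
[231 223  36  18 518] [0.54753968 0.04450133 0.10120017] [0.54737794 0.04580272 0.102     ]
[182 227  14  58 472] [0.5344625  0.11075084 0.27646732] [0.49448434 0.02655511 0.102     ]
[314 228  14  57 454] [0.56873134 0.10966073 0.2769616 ] [0.60919178 0.02277539 0.102     ]
[  90  293  370   17 4770] [0.56136575 0.10201535 0.28575159] [ 0.5787752  -0.02137677  0.102     ]
```

View pics/w9.png

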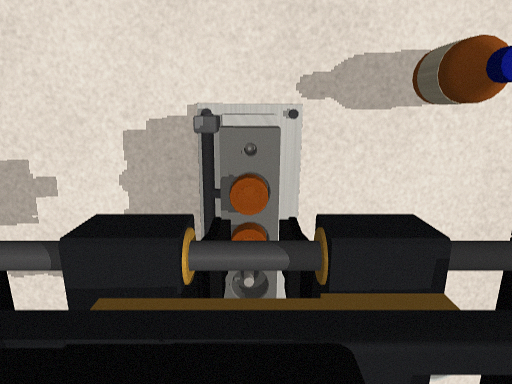

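The puck at (249,194) is still in its pocket, because I lifted before the fingers had finished closing. I'll retry with a longer wait.

```bash
python3 -m pendant '[{"jaw":0.6,"linear":[0,0,0],"twist":0},{"jaw":0.6,"linear":[0,0,0],"twist":0},{"jaw":0.6,"linear":[0,0,0],"twist":0},{"jaw":0.6,"linear":[0,0,0],"twist":0}]'
python3 -m pendant '[{"jaw":0.55,"linear":[0,0,3],"twist":0},{"jaw":0.55,"linear":[0,0,3],"twist":0},{"jaw":0.55,"linear":[0,0,1.1],"twist":0},{"jaw":0.55,"linear":[0,0,0],"twist":0},{"jaw":0.25,"linear":[0,0,0],"twist":0},{"jaw":0.25,"linear":[0,0,0],"twist":0},{"jaw":0.25,"linear":[0,0,0],"twist":0},{"jaw":0.25,"linear":[0,0,0],"twist":0},{"jaw":0.25,"linear":[0,0,0],"twist":0},{"jaw":0.25,"linear":[0,0,0],"twist":0},{"jaw":0.25,"linear":[0,0,0],"twist":0},{"jaw":0.25,"linear":[0,0,0],"twist":0}]' 15
python3 -c "from h import *;st()"
```

```text
time: 25.88
position: [0.5475, 0.0787, 0.1762]
tool_rot: [0.715, 0.699, -0.001, -0.001]
ft_force: [-0.0, -1.2, 0.3]
grip_width: 0.0454
grip_force: 0.0
time: 26.88
position: [0.5485, 0.0786, 0.1066]
tool_rot: [0.715, 0.699, 0.0, 0.0]
ft_force: [-0.7, 0.2, 1.0]
grip_width: 0.0221
grip_force: 0.0
t 26.88 p [0.5485 0.0786 0.1066] x [ 0.022  1.    -0.   ] y [ 1.    -0.022  0.   ] z [ 0. -0. -1.] q [-0.06  0.59  1.71 -0.    0.84 -0.04] F [-0.7  0.2  1. ] w 0.02212568568740341 gf 0.0
```

```bash
python3 - <<'E'
from h import *
c=shot('wrist','w10.png');s=shot('scene','s10.png')
a=cv2.resize(c['color'][90:310,150:360],(560,587));b=cv2.resize(s['color'][130:260,180:360],(800,578),interpolation=cv2.INTER_CUBIC)
cv2.imwrite('pics/c10.png',np.hstack([cv2.resize(a,(390,409)),cv2.resize(b,(400,409))]))
E
```

```text
(no output)
```

View pics/c10.png

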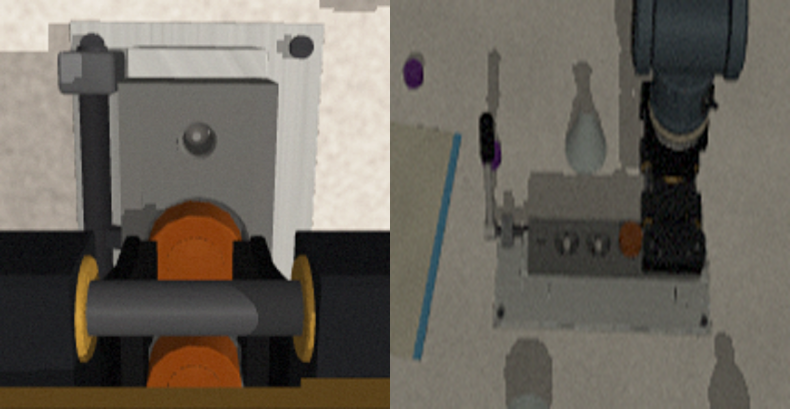

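The puck at (200,235) in the left view still sits in its pocket, and the fingers seem to have closed past it. I'll measure it against the fingers.

```bash
python3 - <<'E'
from h import *
c=load('w10');P=cloud(c);st()
hsv=cv2.cvtColor(c['color'],cv2.COLOR_BGR2HSV);m=cv2.inRange(hsv,(3,120,60),(25,255,255))
n,l,s,ce=cv2.connectedComponentsWithStats(m)
for i in range(1,n):
    if s[i,4]>100:
        Q=P[l==i];print(s[i],np.percentile(Q,[2,50,98],axis=0).round(4).tolist())
for v in range(195,250,6): print(v,P[v,256].round(4),P[v,225].round(4),P[v,285].round(4))
o=-np.array(c['view'])[:3,:3].T@np.array(c['view'])[:3,3];print('cam',o)
E
```

```text
t 26.98 p [0.5484 0.0786 0.1064] x [ 0.022  1.    -0.   ] y [ 1.    -0.022  0.   ] z [ 0. -0. -1.] q [-0.06  0.59  1.71 -0.    0.84 -0.04] F [-0.1 -0.1  0.5] w 0.021890589749395558 gf 0.0
[467  32  29  70 495] [[0.7192, 0.1487, 0.0022], [0.7221, 0.1705, 0.0088], [0.7357, 0.1957, 0.0143]]
[ 231  198   49   43 1686] [[0.5364, 0.0723, 0.0856], [0.5482, 0.0843, 0.1018], [0.5604, 0.0925, 0.1034]]
[190 227  13  58 446] [[0.5328, 0.1017, 0.1895], [0.5336, 0.1105, 0.1999], [0.534, 0.1153, 0.2031]]
[307 227  13  58 434] [[0.5632, 0.101, 0.1908], [0.5637, 0.1098, 0.2002], [0.5646, 0.1146, 0.2033]]
[  81  271  369   39 6161] [[0.5119, 0.0354, 0.0939], [0.5521, 0.1018, 0.2082], [0.5903, 0.1034, 0.2117]]
195 [0.5493 0.0953 0.0882] [0.5306 0.0957 0.088 ] [0.567  0.0943 0.0864]
201 [0.5492 0.0927 0.0922] [0.5304 0.0918 0.0876] [0.5668 0.0912 0.0885]
207 [0.5492 0.0919 0.1017] [0.5302 0.088  0.0877] [0.5668 0.0872 0.0881]
213 [0.5491 0.0881 0.1011] [0.5302 0.0847 0.0894] [0.5668 0.0835 0.0883]
219 [0.549  0.085  0.1024] [0.5298 0.08   0.087 ] [0.5644 0.0886 0.1137]
225 [0.5489 0.0812 0.1019] [0.5332 0.0884 0.1202] [0.5639 0.0875 0.1198]
231 [0.5489 0.0774 0.1016] [0.5338 0.0882 0.1279] [0.5631 0.0877 0.1284]
237 [0.5488 0.0737 0.1016] [0.5345 0.0882 0.1355] [0.5623 0.0879 0.1365]
243 [0.5492 0.112  0.1973] [0.541  0.1116 0.196 ] [0.5567 0.1113 0.1963]
249 [0.5491 0.111  0.1987] [0.5411 0.1105 0.1973] [0.5566 0.1103 0.1978]
cam [0.54952817 0.14543145 0.27358564]
```

```bash
python3 - <<'E'
from h import *
print(robot.nose_length)
c=load('w10');P=cloud(c)
for v in range(204,242,3): print(v,' '.join('%3d/%3d'%(P[v,u,1]*1e3,P[v,u,2]*1e3) for u in range(222,294,4)))
print('x at v231',[int(P[231,u,0]*1e3) for u in range(222,294,4)])
E
```

```text
0.017
204  90/ 88  89/ 87  89/ 87  90/ 88  83/ 65  90/ 91  91/ 95  92/ 98  92/ 96  92/ 97  91/ 96  90/ 92  88/ 86  82/ 65  89/ 88  89/ 87  89/ 87  89/ 88
207  88/ 88  88/ 88  88/ 88  87/ 87  89/ 93  91/ 98  91/100  91/101  92/102  91/100  91/100  90/ 98  89/ 94  86/ 85  87/ 88  87/ 88  87/ 87  87/ 87
210  86/ 88  86/ 87  85/ 87  86/ 89  89/100  90/102  90/102  90/102  90/102  90/101  90/101  89/101  89/100  87/ 93  78/ 66  85/ 87  85/ 87  85/ 88
213  84/ 87  84/ 87  83/ 86  86/ 96  88/101  88/101  88/101  88/103  88/102  88/102  88/102  88/102  88/101  87/100  75/ 64  83/ 87  83/ 87  83/ 88
216  82/ 88  82/ 87  77/ 75  86/100  86/101  86/101  86/102  86/101  86/101  86/101  86/101  86/101  86/102  86/102  83/ 93  81/ 87  80/ 86  81/ 88
219  89/114  80/ 87  82/ 94  85/101  84/101  85/103  85/103  84/101  84/102  84/101  84/101  85/103  84/101  84/102  84/100  78/ 84  88/114  88/114
222  90/120  88/115  88/115  86/111  83/102  83/102  83/101  82/101  83/101  82/101  82/101  82/101  82/101  82/101  87/116  87/114  88/119  88/118
225  89/124  88/120  88/119  85/112  81/101  81/101  81/10
[... 230 characters left out ...]
 89/128
231  88/128  88/129  88/128  82/113  77/101  78/102  78/102  77/101  77/101  77/101  77/101  77/101  77/101  77/102  87/128  87/128  87/128  89/132
234  88/132  88/132  87/130  80/113  76/102  75/101  75/101  76/102  75/102  75/102  75/100  75/101  75/102  75/101  87/131  87/132  87/132  88/134
237  88/135  88/135  88/135  79/114  73/101  74/102  73/101  73/101  74/102  74/102  73/101  74/102  74/102  73/101  87/134  87/135  87/135  88/137
240  88/139  88/139  87/136  77/114  72/102  72/103  72/101  72/102  71/101  72/102  71/100  71/101  71/101  71/101  85/134  87/139  87/138  87/138
x at v231 [532, 534, 536, 537, 538, 540, 543, 545, 547, 550, 552, 554, 556, 559, 559, 561, 563, 565]
```

The depth shows the finger gap directly above the puck's top, so the real tips sit higher than expected. I'll open and lower step by step, watching the force.

```bash
python3 -m pendant '[{"jaw":0.55,"linear":[0,0,-0.2],"twist":0},{"jaw":0.55,"linear":[0,-0.02,0],"twist":0},{"jaw":0.55,"linear":[0,0,0],"twist":0},{"jaw":0.55,"linear":[0,0,0],"twist":0},{"jaw":0.55,"linear":[0,0,0],"twist":0},{"jaw":0.55,"linear":[0,0,0.2],"twist":0},{"jaw":0.55,"linear":[0,0,0.1],"twist":0},{"jaw":0.55,"linear":[0,0,0],"twist":0}]' 15
python3 -m pendant '[{"jaw":0.55,"linear":[0,0,0.15],"twist":0},{"jaw":0.55,"linear":[0,0,0],"twist":0}]'
python3 -m pendant '[{"jaw":0.55,"linear":[0,0,0.15],"twist":0},{"jaw":0.55,"linear":[0,0,0],"twist":0}]'
python3 - <<'E'
from h import *
c=shot('wrist','w11.png');P=cloud(c)
for v in range(204,242,3): print(v,' '.join('%3d/%3d'%(P[v,u,1]*1e3,P[v,u,2]*1e3) for u in range(202,312,5)))
print('x at v231',[int(P[231,u,0]*1e3) for u in range(202,312,5)])
E
```

```text
time: 27.65
position: [0.5479, 0.0786, 0.105]
tool_rot: [0.715, 0.699, -0.0, -0.0]
ft_force: [-0.4, -0.3, -0.3]
grip_width: 0.0474
grip_force: 0.0
time: 27.82
position: [0.548, 0.0786, 0.1035]
tool_rot: [0.715, 0.699, -0.0, -0.0]
ft_force: [-1.2, -0.4, 1.0]
grip_width: 0.0481
grip_force: 0.0
time: 27.98
position: [0.548, 0.0786, 0.1021]
tool_rot: [0.715, 0.699, -0.0, -0.0]
ft_force: [-0.1, 0.6, 1.1]
grip_width: 0.0478
grip_force: 0.0
204  75/ 35  75/ 32  68/  9  91/ 87  91/ 86  91/ 87  91/ 88  91/ 88  90/ 86  91/ 90  92/ 93  92/ 93  92/ 92  90/ 88  84/ 66  90/ 87  90/ 88  90/ 88  90/ 88  90/ 88  66/ 10  66/  9
207  73/ 36  73/ 33  65/  8  89/ 87  89/ 88  89/ 88  89/ 87  83/ 67  91/ 93  91/ 96  92/100  92/ 98  91/ 96  90/ 93  88/ 87  88/ 88  88/ 87  88/ 88  88/ 87  88/ 88  63/ 10  64/ 11
210  71/ 37  70/ 34  62/  9  87/ 88  87/ 87  87/ 87  87/ 88  88/ 91  90/ 98  91/101  91/102  91/102  91/101  90/100  88/ 93  79/ 65  86/ 88  86/ 88  86/ 87  86/ 88  61/  9  60/  9
213  69/ 36  68/ 34  66/ 28  85/ 87  85/ 87  85/ 88  78/ 66  88/ 97  90/102  89/100  90/103  89/101  90/102  90/102  89/10
[... 1098 characters left out ...]
 73/ 87  73/ 87  73/ 89  85/118  86/122
234  88/126  85/119  41/ 11  72/ 87  72/ 88  72/ 87  77/102  78/102  77/101  77/101  77/102  77/101  78/104  77/102  77/101  77/101  77/101  71/ 89  71/ 88  71/ 87  83/118  87/127
237  88/130  83/119  38/ 10  70/ 87  70/ 87  70/ 88  76/102  75/101  75/101  75/101  75/101  75/101  75/101  75/102  75/101  75/101  75/102  69/ 87  69/ 88  69/ 87  82/119  87/132
240  87/131  81/118  35/  9  68/ 87  68/ 87  68/ 87  74/102  74/103  74/101  73/101  74/102  74/102  73/102  73/102  73/102  73/101  73/101  67/ 88  67/ 88  67/ 87  81/120  86/131
x at v231 [522, 523, 509, 524, 527, 530, 534, 537, 540, 543, 546, 549, 551, 554, 557, 560, 562, 567, 570, 573, 571, 573]
```

```bash
python3 -m pendant '[{"jaw":0.55,"linear":[0,0,0.2],"twist":0},{"jaw":0.55,"linear":[0,0,0],"twist":0}]'
python3 -m pendant '[{"jaw":0.55,"linear":[0,0,0.2],"twist":0},{"jaw":0.55,"linear":[0,0,0],"twist":0}]'
python3 -m pendant '[{"jaw":0.55,"linear":[0,0,0.2],"twist":0},{"jaw":0.55,"linear":[0,0,0],"twist":0}]'
python3 -m pendant '[{"jaw":0.25,"linear":[0,0,0],"twist":0},{"jaw":0.25,"linear":[0,0,0],"twist":0},{"jaw":0.25,"linear":[0,0,0],"twist":0},{"jaw":0.25,"linear":[0,0,0],"twist":0},{"jaw":0.25,"linear":[0,0,0],"twist":0},{"jaw":0.25,"linear":[0,0,0],"twist":0}]' 15
```

```text
time: 28.2
position: [0.548, 0.0786, 0.1001]
tool_rot: [0.715, 0.699, -0.0, -0.0]
ft_force: [0.5, -0.1, 0.2]
grip_width: 0.0475
grip_force: 0.0
time: 28.37
position: [0.548, 0.0786, 0.098]
tool_rot: [0.715, 0.699, -0.0, -0.0]
ft_force: [0.1, 1.0, 0.3]
grip_width: 0.0477
grip_force: 0.0
time: 28.53
position: [0.548, 0.0786, 0.096]
tool_rot: [0.715, 0.699, -0.0, -0.0]
ft_force: [-0.4, 0.0, -0.3]
grip_width: 0.0483
grip_force: 0.0
time: 29.03
position: [0.5503, 0.0785, 0.0971]
tool_rot: [0.715, 0.699, 0.002, 0.002]
ft_force: [3.4, 0.2, 1.5]
grip_width: 0.0231
grip_force: 1.5
```

```bash
python3 - <<'E'
from h import *
st()
c=shot('wrist','w12.png');P=cloud(c)
for v in range(195,242,3): print(v,' '.join('%3d/%3d'%(P[v,u,1]*1e3,P[v,u,2]*1e3) for u in range(222,298,4)))
print('x at v231',[int(P[231,u,0]*1e3) for u in range(222,298,4)])
hsv=cv2.cvtColor(c['color'],cv2.COLOR_BGR2HSV);m=cv2.inRange(hsv,(3,120,60),(25,255,255))
for v in range(195,242,3): print(v,''.join('#' if m[v,u] else '.' for u in range(215,300)))
E
```

```text
t 29.03 p [0.5503 0.0785 0.0971] x [ 0.023  1.    -0.   ] y [ 1.    -0.023  0.005] z [ 0.005 -0.    -1.   ] q [-0.06  0.6   1.72  0.    0.82 -0.04] F [3.4 0.2 1.5] w 0.02311069379448678 gf 1.5134325683720817
195  97/ 87  97/ 87  97/ 87  97/ 87  97/ 87  98/ 89  97/ 87  97/ 87  97/ 88  97/ 88  97/ 88  97/ 87  97/ 87  97/ 88  97/ 88  97/ 88  97/ 87  97/ 88  97/ 88
198  96/ 89  96/ 88  96/ 88  96/ 88  96/ 88  95/ 87  95/ 87  96/ 88  95/ 87  96/ 88  95/ 87  95/ 88  95/ 88  95/ 88  95/ 88  95/ 88  95/ 87  95/ 87  95/ 86
201  94/ 87  95/ 89  94/ 87  94/ 87  93/ 86  94/ 88  94/ 87  94/ 87  93/ 87  94/ 88  93/ 87  93/ 87  93/ 87  93/ 88  93/ 86  93/ 88  93/ 88  93/ 88  93/ 87
204  92/ 87  92/ 87  92/ 88  92/ 87  92/ 87  91/ 84  92/ 89  92/ 88  92/ 87  92/ 87  85/ 66  91/ 87  92/ 88  91/ 87  91/ 86  91/ 87  91/ 87  91/ 88  91/ 88
207  90/ 87  90/ 88  90/ 87  90/ 87  90/ 87  92/ 93  92/ 94  92/ 93  92/ 92  91/ 91  90/ 89  83/ 66  90/ 87  90/ 88  90/ 88  90/ 87  90/ 88  90/ 88  89/ 87
210  89/ 88  88/ 87  89/ 87  90/ 93  91/ 97  92/ 99  93/101  92/ 99  92/ 98  91/ 96  90/ 93  89/ 90  81/ 65  88/
[... 2449 characters left out ...]
##############################################........................
222 ..................############################################.......................
225 ..................###########################################........................
228 ..................############################################.......................
231 ..................############################################.......................
234 ...................##########################################........................
237 ...................##########################################........................
240 ...................##########################################........................
```

```bash
python3 -m pendant '[{"jaw":0.6,"linear":[0,0,0],"twist":0},{"jaw":0.6,"linear":[0,0,0],"twist":0},{"jaw":0.6,"linear":[0,0,0],"twist":0},{"jaw":0.6,"linear":[0,0,0],"twist":0},{"jaw":0.6,"linear":[0,0,0],"twist":0},{"jaw":0.6,"linear":[0,0,0],"twist":0}]'
python3 - <<'E'
from h import *
st()
c=shot('wrist','w13.png');P=cloud(c)
hsv=cv2.cvtColor(c['color'],cv2.COLOR_BGR2HSV);m=cv2.inRange(hsv,(3,120,60),(25,255,255))
Q=P[(m>0)];Q=Q[(abs(Q[:,2]-.1)<.012)&(abs(Q[:,0]-.548)<.03)&(Q[:,1]>.06)];T=Q[Q[:,2]>.0985]
A=np.c_[T[:,:2]-T[:,:2].mean(0),np.ones(len(T))];print('plane',np.linalg.lstsq(A,T[:,2],rcond=None)[0],T.min(0),T.max(0))
for u in (200,203,206,209,212,300,303,306,309,312,315): print(u,[tuple((P[v,u]*1e3).astype(int)) for v in (216,219,222,225)])
E
```

```text
time: 29.58
position: [0.5474, 0.0787, 0.096]
tool_rot: [0.715, 0.699, -0.001, -0.001]
ft_force: [0.7, -1.3, -1.1]
grip_width: 0.05
grip_force: 0.0
t 29.58 p [0.5474 0.0787 0.096 ] x [0.022 1.    0.   ] y [ 1.    -0.022 -0.002] z [-0.002  0.    -1.   ] q [-0.06  0.61  1.72 -0.    0.82 -0.04] F [ 0.7 -1.3 -1.1] w 0.049978287293901254 gf 0.0
plane [-0.00528504 -0.03771825  0.10190458] [0.53186102 0.07579313 0.0985355 ] [0.56308211 0.09325194 0.10424051]
200 [(np.int64(505), np.int64(68), np.int64(36)), (np.int64(505), np.int64(66), np.int64(37)), (np.int64(518), np.int64(88), np.int64(104)), (np.int64(519), np.int64(88), np.int64(109))]
203 [(np.int64(548), np.int64(145), np.int64(262)), (np.int64(507), np.int64(66), np.int64(36)), (np.int64(520), np.int64(88), np.int64(104)), (np.int64(520), np.int64(88), np.int64(108))]
206 [(np.int64(509), np.int64(68), np.int64(34)), (np.int64(510), np.int64(66), np.int64(36)), (np.int64(521), np.int64(88), np.int64(104)), (np.int64(522), np.int64(88), np.int64(108))]
209 [(np.int64(511), np.int64(67), np.int64(32)), (np.int64(512), np.int64(65), n
[... 705 characters left out ...]
), (np.int64(589), np.int64(55), np.int64(10)), (np.int64(574), np.int64(87), np.int64(105)), (np.int64(573), np.int64(87), np.int64(108))]
309 [(np.int64(591), np.int64(57), np.int64(10)), (np.int64(592), np.int64(54), np.int64(9)), (np.int64(575), np.int64(87), np.int64(104)), (np.int64(574), np.int64(87), np.int64(110))]
312 [(np.int64(594), np.int64(57), np.int64(10)), (np.int64(577), np.int64(88), np.int64(103)), (np.int64(577), np.int64(87), np.int64(106)), (np.int64(576), np.int64(87), np.int64(109))]
315 [(np.int64(597), np.int64(57), np.int64(9)), (np.int64(579), np.int64(88), np.int64(103)), (np.int64(578), np.int64(88), np.int64(107)), (np.int64(577), np.int64(88), np.int64(113))]
```

```bash
python3 -m pendant '[{"jaw":0.6,"linear":[-0.1,0.05,0.3],"twist":0},{"jaw":0.6,"linear":[0,0,0.3],"twist":0},{"jaw":0.6,"linear":[0,0,0],"twist":0}]'
python3 -m pendant '[{"jaw":0.6,"linear":[0,0,0.2],"twist":0},{"jaw":0.6,"linear":[0,0,0.1],"twist":0},{"jaw":0.6,"linear":[0,0,0],"twist":0}]'
python3 - <<'E'
from h import *
c=shot('wrist');P=cloud(c);st()
w=load('w1');W=cloud(w)
for n,p in(('now',P),('w1',W),('w4',cloud(load('w4')))):
  for a,b in ((140,215),(295,370)):
    s=p[212:300,a:b].reshape(-1,3); z0=robot.get_obs()['position'][2] if n=='now' else (.2443 if n=='w1' else .2069)
    s=s[(s[:,2]>z0-.03)&(s[:,2]<z0+.03)]; print(n,len(s),len(s) and np.percentile(s[:,2]-z0,[0,1,5,20]).round(4))
E
```

```text
time: 29.88
position: [0.5482, 0.0775, 0.0896]
tool_rot: [0.715, 0.699, -0.0, -0.001]
ft_force: [-0.2, 0.1, 0.5]
grip_width: 0.0519
grip_force: 0.0
time: 30.13
position: [0.5484, 0.0776, 0.087]
tool_rot: [0.715, 0.699, -0.0, -0.0]
ft_force: [-0.2, 0.2, -0.1]
grip_width: 0.0521
grip_force: 0.0
t 30.18 p [0.5485 0.0776 0.0872] x [ 0.022  1.    -0.   ] y [ 1.    -0.022 -0.   ] z [-0. -0. -1.] q [-0.06  0.62  1.72 -0.    0.8  -0.04] F [ 0.5  0.1 -0.1] w 0.05209520573066835 gf 0.0
now 713 [-0.0012 -0.0001  0.0002  0.0011]
now 708 [-0.0002 -0.0001  0.0003  0.0011]
w1 559 [0.0035 0.005  0.006  0.0097]
w1 550 [0.0035 0.0048 0.0062 0.0099]
w4 712 [0.0043 0.0048 0.0054 0.0062]
w4 711 [0.0043 0.0048 0.0054 0.0061]
```

```bash
python3 -m pendant '[{"jaw":0.25,"linear":[0,0,0],"twist":0},{"jaw":0.25,"linear":[0,0,0],"twist":0},{"jaw":0.25,"linear":[0,0,0],"twist":0},{"jaw":0.25,"linear":[0,0,0],"twist":0},{"jaw":0.25,"linear":[0,0,0],"twist":0},{"jaw":0.25,"linear":[0,0,0],"twist":0},{"jaw":0.25,"linear":[0,0,0],"twist":0}]' 12
python3 -m pendant '[{"jaw":0.25,"linear":[0,0,-0.3],"twist":0},{"jaw":0.25,"linear":[0,0,-0.7],"twist":0},{"jaw":0.25,"linear":[0,0,-2],"twist":0},{"jaw":0.25,"linear":[0,0,-3],"twist":0},{"jaw":0.25,"linear":[0,0,-3],"twist":0},{"jaw":0.25,"linear":[0,0,0],"twist":0}]'
python3 - <<'E'
from h import *
go([.511,.392,.15],2)
c=shot('wrist','w14.png');P=cloud(c)
hsv=cv2.cvtColor(c['color'],cv2.COLOR_BGR2HSV);m=cv2.inRange(hsv,(3,120,60),(25,255,255))
n,l,s,ce=cv2.connectedComponentsWithStats(m)
for i in range(1,n):
    if s[i,4]>100: print(s[i],np.percentile(P[l==i],[2,50,98],axis=0).round(4).tolist())
E
```

```text
time: 30.77
position: [0.5487, 0.0776, 0.0874]
tool_rot: [0.715, 0.699, 0.0, 0.0]
ft_force: [0.3, -0.6, 0.4]
grip_width: 0.0313
grip_force: 12.0
time: 31.27
position: [0.5527, 0.0776, 0.1835]
tool_rot: [0.715, 0.699, 0.004, 0.004]
ft_force: [0.3, 0.4, -0.4]
grip_width: 0.0313
grip_force: 12.0
t 31.27 p [0.5527 0.0776 0.1835] x [ 0.022  1.    -0.   ] y [ 1.    -0.022  0.012] z [ 0.012 -0.001 -1.   ] q [-0.06  0.48  1.65  0.    1.01 -0.04] F [ 0.3  0.4 -0.4] w 0.03126694443825213 gf 11.999758780002594
shift cm [31.34 -4.91  3.28] twist -3.3
[ 437   34   70   68 3216] [[0.7199, 0.1485, 0.0524], [0.7324, 0.1718, 0.0726], [0.7564, 0.1978, 0.0864]]
[412  51  17  50 173] [[0.7194, 0.1507, 0.0024], [0.7219, 0.1719, 0.0089], [0.7327, 0.1952, 0.0148]]
[ 225  205   60   36 1668] [[0.5387, 0.079, 0.182], [0.5524, 0.0864, 0.1977], [0.5663, 0.0926, 0.1993]]
[171 227  16  58 518] [[0.5313, 0.101, 0.2666], [0.5322, 0.1096, 0.2764], [0.5327, 0.1143, 0.2798]]
[323 228  16  57 500] [[0.5711, 0.0999, 0.2673], [0.5716, 0.1086, 0.2768], [0.5725, 0.1133, 0.2801]]
[ 102  293  369   17 4750] [[0.5191, 0.0995, 0.2816], [0.5646, 0.1009, 0.2859], [0.5985, 0.1023, 0.2888]]
```

```bash
python3 -m pendant '[{"jaw":0.25,"linear":[2.61,-0.37,0],"twist":0},{"jaw":0.25,"linear":[2.61,-0.37,0],"twist":0},{"jaw":0.25,"linear":[2.61,-0.37,0],"twist":0},{"jaw":0.25,"linear":[2.61,-0.37,0],"twist":0},{"jaw":0.25,"linear":[2.61,-0.37,0],"twist":0},{"jaw":0.25,"linear":[2.61,-0.37,0],"twist":0},{"jaw":0.25,"linear":[2.61,-0.37,0],"twist":0},{"jaw":0.25,"linear":[2.61,-0.37,0],"twist":0},{"jaw":0.25,"linear":[2.61,-0.37,0],"twist":0},{"jaw":0.25,"linear":[2.61,-0.37,0],"twist":0},{"jaw":0.25,"linear":[2.61,-0.37,0],"twist":0},{"jaw":0.25,"linear":[2.61,-0.37,0],"twist":0}]'
python3 -m pendant '[{"jaw":0.25,"linear":[0,0,0],"twist":0},{"jaw":0.25,"linear":[0,0,0],"twist":0}]'
python3 - <<'E'
from h import *
go([.511,.392,.03])
c=shot('wrist','w15.png');P=cloud(c).reshape(-1,3)
t=shot('top','t15.png')
Q=P[(P[:,2]>.011)&(P[:,2]<.025)&(P[:,1]>.2)&(P[:,1]<.5)];print(np.percentile(Q,[1,99],axis=0) if len(Q) else 0)
s=P[(P[:,2]>-.004)&(P[:,2]<.007)&(P[:,1]>.2)]
Q=cloud(t).reshape(-1,3);Q=Q[(Q[:,2]>.009)&(Q[:,2]<.02)&(Q[:,1]>.24)&(Q[:,1]<.5)&(Q[:,0]>.35)&(Q[:,0]<.66)];print(np.percentile(Q,[3,97],axis=0))
E
```

```text
time: 32.32
position: [0.5101, 0.3926, 0.1761]
tool_rot: [0.715, 0.699, -0.001, -0.0]
ft_force: [1.1, 0.0, 0.4]
grip_width: 0.0314
grip_force: 12.0
time: 32.48
position: [0.5101, 0.3925, 0.1761]
tool_rot: [0.714, 0.7, -0.001, -0.0]
ft_force: [0.6, 0.6, -0.3]
grip_width: 0.0314
grip_force: 12.0
t 32.48 p [0.5101 0.3925 0.1761] x [ 0.02   1.    -0.001] y [ 1.    -0.02  -0.002] z [-0.002 -0.001 -1.   ] q [ 0.48  0.6   1.42 -0.    1.12  0.5 ] F [ 0.6  0.6 -0.3] w 0.031414459217415765 gf 11.999793648719788
shift cm [-0.02  0.12 14.61] twist 0
[[0.42014236 0.34995872 0.01136826]
 [0.60956114 0.43768592 0.01758719]]
[[0.41867655 0.29461752 0.00910566]
 [0.60746556 0.43510319 0.01936348]]
```

```bash
python3 -m pendant '[{"jaw":0.25,"linear":[0.2,0,3.5],"twist":0},{"jaw":0.25,"linear":[0,0,3.5],"twist":0},{"jaw":0.25,"linear":[0,0,3.5],"twist":0},{"jaw":0.25,"linear":[0,0,3],"twist":0},{"jaw":0.25,"linear":[0,0,1.5],"twist":0},{"jaw":0.25,"linear":[0,0,0.6],"twist":0},{"jaw":0.25,"linear":[0,0,0.4],"twist":0},{"jaw":0.25,"linear":[0,0,0],"twist":0}]'
python3 -m pendant '[{"jaw":0.25,"linear":[0,0,0.3],"twist":0},{"jaw":0.25,"linear":[0,0,0.2],"twist":0},{"jaw":0.25,"linear":[0,0,0],"twist":0}]'
```

```text
time: 33.25
position: [0.5118, 0.3929, 0.0173]
tool_rot: [0.715, 0.699, -0.0, 0.0]
ft_force: [0.0, 0.1, -0.1]
grip_width: 0.0314
grip_force: 12.0
time: 33.5
position: [0.5119, 0.394, 0.0133]
tool_rot: [0.715, 0.699, 0.001, 0.0]
ft_force: [-0.2, -0.2, -0.9]
grip_width: 0.0316
grip_force: 12.0
```

```bash
python3 -m pendant '[{"jaw":0.25,"linear":[0,0,0.2],"twist":0},{"jaw":0.25,"linear":[0,0,0],"twist":0}]'
python3 -m pendant '[{"jaw":0.25,"linear":[0,0,0.2],"twist":0},{"jaw":0.25,"linear":[0,0,0],"twist":0}]'
python3 -m pendant '[{"jaw":0.25,"linear":[0,0,0.1],"twist":0},{"jaw":0.25,"linear":[0,0,0],"twist":0}]'
```

```text
time: 33.67
position: [0.5115, 0.3939, 0.0107]
tool_rot: [0.715, 0.699, 0.0, 0.0]
ft_force: [-0.5, 0.7, 0.3]
grip_width: 0.0319
grip_force: 12.0
time: 33.83
position: [0.5112, 0.3937, 0.0082]
tool_rot: [0.715, 0.699, -0.0, -0.0]
ft_force: [0.8, 0.1, -0.7]
grip_width: 0.0314
grip_force: 12.0
time: 34.0
position: [0.5112, 0.3937, 0.0071]
tool_rot: [0.715, 0.699, -0.0, -0.0]
ft_force: [0.6, -0.4, -0.5]
grip_width: 0.0315
grip_force: 12.0
```

```bash
python3 -m pendant '[{"jaw":0.6,"linear":[0,0,0.05],"twist":0},{"jaw":0.6,"linear":[0,0,0],"twist":0},{"jaw":0.6,"linear":[0,0,0],"twist":0},{"jaw":0.6,"linear":[0,0,0],"twist":0},{"jaw":0.6,"linear":[0,0,-1],"twist":0},{"jaw":0.6,"linear":[0,0,-4],"twist":0},{"jaw":0.6,"linear":[0,0,-4],"twist":0},{"jaw":0.6,"linear":[0,0,-4],"twist":0},{"jaw":0.6,"linear":[0,0,-4],"twist":0},{"jaw":0.6,"linear":[0,0,0],"twist":0}]'
python3 - <<'E'
from h import *
st();c=shot('wrist','w16.png');P=cloud(c)
hsv=cv2.cvtColor(c['color'],cv2.COLOR_BGR2HSV);m=cv2.inRange(hsv,(3,120,60),(25,255,255))
n,l,s,ce=cv2.connectedComponentsWithStats(m)
for i in range(1,n):
    if s[i,4]>100: print(s[i],np.percentile(P[l==i],[2,50,98],axis=0).round(4).tolist())
E
python3 -m pendant '[{"jaw":0.6,"linear":[-3,0.37,0],"twist":0},{"jaw":0.6,"linear":[-3,0.37,0],"twist":0},{"jaw":0.6,"linear":[-3,0.37,0],"twist":0},{"jaw":0.6,"linear":[-3,0.37,0],"twist":0},{"jaw":0.6,"linear":[-3,0.37,0],"twist":0},{"jaw":0.6,"linear":[-3,0.37,0],"twist":0},{"jaw":0.6,"linear":[-3,0.37,0],"twist":0},{"jaw":0.6,"linear":[-3,0.37,0],"twist":0},{"jaw":0.6,"linear":[-3,0.37,0],"twist":0},{"jaw":0.6,"linear":[-3,0.37,0],"twist":0},{"jaw":0.6,"linear":[-3,0.37,0],"twist":0},{"jaw":0.6,"linear":[-3,0.37,0],"twist":0}]'
python3 -m pendant '[{"jaw":0.6,"linear":[0,0,0],"twist":0},{"jaw":0.6,"linear":[0,0,0],"twist":0}]'
python3 - <<'E'
from h import *
go([.5472,.0334,.087],-1.55)
E
```

```text
time: 34.83
position: [0.5165, 0.3967, 0.1873]
tool_rot: [0.715, 0.699, 0.009, 0.003]
ft_force: [1.0, 0.9, 1.4]
grip_width: 0.0522
grip_force: 0.0
t 34.83 p [0.5165 0.3967 0.1873] x [0.022 1.    0.009] y [ 1.    -0.022  0.016] z [ 0.016  0.009 -1.   ] q [0.48 0.59 1.41 0.   1.13 0.51] F [1.  0.9 1.4] w 0.05216922595516496 gf 0.0
[233 163  30  30 687] [[0.4968, 0.3796, 0.0104], [0.511, 0.3942, 0.0211], [0.5246, 0.408, 0.0227]]
[128 228  23  57 652] [[0.4842, 0.4195, 0.2704], [0.4851, 0.4282, 0.28], [0.4857, 0.4328, 0.2835]]
[359 228  23  57 503] [[0.5447, 0.4179, 0.2719], [0.5454, 0.4268, 0.2814], [0.5463, 0.4314, 0.2846]]
[ 149  294  363   16 4345] [[0.493, 0.4177, 0.2867], [0.5393, 0.4189, 0.29], [0.572, 0.4203, 0.2929]]
time: 35.88
position: [0.5466, 0.0315, 0.1761]
tool_rot: [0.715, 0.699, -0.001, -0.001]
ft_force: [0.6, 0.1, -0.4]
grip_width: 0.0519
grip_force: 0.0
time: 36.05
position: [0.5471, 0.0314, 0.1761]
tool_rot: [0.716, 0.698, -0.0, -0.001]
ft_force: [-0.9, 0.1, -0.3]
grip_width: 0.0523
grip_force: 0.0
t 36.05 p [0.5471 0.0314 0.1761] x [0.026 1.    0.   ] y [ 1.    -0.026 -0.002] z [-0.002  0.    -1.   ] q [-0.15  0.48  1.67  0.    1.   -0.12] F [-0.9  0.1 -0.3] w 0.05232604942019244 gf 0.0
shift cm [0.2  0.02 8.91] twist 0.1
```

Puck 1 is flat in the tray at (0.511, 0.394), top at 0.021. Now the second puck.

```bash
python3 -m pendant '[{"jaw":0.6,"linear":[0.2,0,3],"twist":0},{"jaw":0.6,"linear":[0,0,3],"twist":0},{"jaw":0.6,"linear":[0,0,1.5],"twist":0},{"jaw":0.6,"linear":[0,0,1],"twist":0},{"jaw":0.6,"linear":[0,0,0.4],"twist":0},{"jaw":0.25,"linear":[0,0,0],"twist":0},{"jaw":0.25,"linear":[0,0,0],"twist":0},{"jaw":0.25,"linear":[0,0,0],"twist":0},{"jaw":0.25,"linear":[0,0,0],"twist":0},{"jaw":0.25,"linear":[0,0,0],"twist":0},{"jaw":0.25,"linear":[0,0,0],"twist":0},{"jaw":0.25,"linear":[0,0,0],"twist":0}]' 12
python3 -m pendant '[{"jaw":0.25,"linear":[0,0,-0.3],"twist":0},{"jaw":0.25,"linear":[0,0,-0.7],"twist":0},{"jaw":0.25,"linear":[0,0,-2],"twist":0},{"jaw":0.25,"linear":[0,0,-3],"twist":0},{"jaw":0.25,"linear":[0,0,-3],"twist":0},{"jaw":0.25,"linear":[0,0,0],"twist":0},{"jaw":0.25,"linear":[0,0,0],"twist":0}]'
python3 - <<'E'
from h import *
go([.511,.335,.03])
t=shot('top');Q=cloud(t).reshape(-1,3);Q=Q[(Q[:,2]>.009)&(Q[:,2]<.02)&(Q[:,1]>.24)&(Q[:,1]<.5)&(Q[:,0]>.35)&(Q[:,0]<.66)];print(np.percentile(Q,[3,97],axis=0))
E
```

```text
time: 37.05
position: [0.5483, 0.0348, 0.0888]
tool_rot: [0.715, 0.699, 0.001, 0.001]
ft_force: [-1.2, -0.6, 5.9]
grip_width: 0.0313
grip_force: 12.0
time: 37.63
position: [0.549, 0.0346, 0.1799]
tool_rot: [0.715, 0.699, 0.001, 0.002]
ft_force: [-0.3, -0.1, -0.5]
grip_width: 0.0314
grip_force: 12.0
t 37.63 p [0.549  0.0346 0.1799] x [ 0.022  1.    -0.001] y [ 1.    -0.022  0.005] z [ 0.005 -0.001 -1.   ] q [-0.14  0.47  1.66 -0.    1.   -0.12] F [-0.3 -0.1 -0.5] w 0.03144395965773091 gf 11.99956476688385
shift cm [29.96 -4.54 14.95] twist 0
[[0.41869893 0.2953154  0.00930085]
 [0.60770623 0.43514597 0.01963717]]
```

```bash
python3 -m pendant '[{"jaw":0.25,"linear":[2.5,-0.37,0],"twist":0},{"jaw":0.25,"linear":[2.5,-0.37,0],"twist":0},{"jaw":0.25,"linear":[2.5,-0.37,0],"twist":0},{"jaw":0.25,"linear":[2.5,-0.37,0],"twist":0},{"jaw":0.25,"linear":[2.5,-0.37,0],"twist":0},{"jaw":0.25,"linear":[2.5,-0.37,0],"twist":0},{"jaw":0.25,"linear":[2.5,-0.37,0],"twist":0},{"jaw":0.25,"linear":[2.5,-0.37,0],"twist":0},{"jaw":0.25,"linear":[2.5,-0.37,0],"twist":0},{"jaw":0.25,"linear":[2.5,-0.37,0],"twist":0},{"jaw":0.25,"linear":[2.5,-0.37,0],"twist":0},{"jaw":0.25,"linear":[2.5,-0.37,0],"twist":0}]'
python3 -m pendant '[{"jaw":0.25,"linear":[0,0,0],"twist":0},{"jaw":0.25,"linear":[0,0,3.5],"twist":0},{"jaw":0.25,"linear":[0,0,3.5],"twist":0},{"jaw":0.25,"linear":[0,0,3.5],"twist":0},{"jaw":0.25,"linear":[0,0,3],"twist":0},{"jaw":0.25,"linear":[0,0,1.5],"twist":0},{"jaw":0.25,"linear":[0,0,0.6],"twist":0},{"jaw":0.25,"linear":[0,0,0.4],"twist":0},{"jaw":0.25,"linear":[0,0,0.3],"twist":0},{"jaw":0.25,"linear":[0,0,0],"twist":0}]'
python3 -m pendant '[{"jaw":0.25,"linear":[0,0,0.2],"twist":0},{"jaw":0.25,"linear":[0,0,0.2],"twist":0},{"jaw":0.25,"linear":[0,0,0],"twist":0}]'
```

```text
time: 38.68
position: [0.5084, 0.3363, 0.1757]
tool_rot: [0.715, 0.699, -0.002, -0.001]
ft_force: [0.4, -0.8, 0.6]
grip_width: 0.0317
grip_force: 12.0
time: 39.52
position: [0.5104, 0.3356, 0.0151]
tool_rot: [0.715, 0.699, 0.0, 0.0]
ft_force: [-0.1, 1.0, -0.1]
grip_width: 0.0314
grip_force: 12.0
time: 39.77
position: [0.5104, 0.3359, 0.0115]
tool_rot: [0.715, 0.699, 0.001, 0.0]
ft_force: [-1.0, 0.5, -0.8]
grip_width: 0.0314
grip_force: 12.0
```

```bash
python3 -m pendant '[{"jaw":0.25,"linear":[0,0,0.2],"twist":0},{"jaw":0.25,"linear":[0,0,0.1],"twist":0},{"jaw":0.25,"linear":[0,0,0],"twist":0}]'
python3 -m pendant '[{"jaw":0.25,"linear":[0,0,0.1],"twist":0},{"jaw":0.25,"linear":[0,0,0],"twist":0},{"jaw":0.6,"linear":[0,0,0],"twist":0},{"jaw":0.6,"linear":[0,0,0],"twist":0},{"jaw":0.6,"linear":[0,0,0],"twist":0},{"jaw":0.6,"linear":[0,0,0],"twist":0}]'
python3 -m pendant '[{"jaw":0.6,"linear":[0,0,-1],"twist":0},{"jaw":0.6,"linear":[0,0,-4],"twist":0},{"jaw":0.6,"linear":[0,0,-4],"twist":0},{"jaw":0.6,"linear":[0,0,-4],"twist":0},{"jaw":0.6,"linear":[0,0,-4],"twist":0},{"jaw":1,"linear":[0,0,-4],"twist":0},{"jaw":1,"linear":[0,0,-3],"twist":0},{"jaw":1,"linear":[0,0,0],"twist":0}]'
python3 - <<'E'
from h import *
st();c=shot('wrist','w17.png');P=cloud(c)
hsv=cv2.cvtColor(c['color'],cv2.COLOR_BGR2HSV);m=cv2.inRange(hsv,(3,120,60),(25,255,255))
n,l,s,ce=cv2.connectedComponentsWithStats(m)
for i in range(1,n):
    if s[i,4]>100: print(s[i],np.percentile(P[l==i],[2,50,98],axis=0).round(4).tolist())
go([.455,-.166,.2447],88.4)
E
```

```text
time: 40.02
position: [0.5102, 0.3358, 0.008]
tool_rot: [0.715, 0.699, 0.0, 0.0]
ft_force: [-0.1, -0.2, 0.8]
grip_width: 0.0317
grip_force: 12.0
time: 40.52
position: [0.5099, 0.3357, 0.0066]
tool_rot: [0.715, 0.699, -0.0, -0.0]
ft_force: [-0.2, 0.9, 0.2]
grip_width: 0.0487
grip_force: 0.0
time: 41.18
position: [0.514, 0.3376, 0.2556]
tool_rot: [0.715, 0.699, 0.007, 0.003]
ft_force: [1.9, 0.7, 0.8]
grip_width: 0.0651
grip_force: 0.0
t 41.18 p [0.514  0.3376 0.2556] x [0.022 1.    0.007] y [ 1.    -0.022  0.015] z [ 0.015  0.006 -1.   ] q [0.4  0.47 1.43 0.   1.23 0.42] F [1.9 0.7 0.8] w 0.06510581758069671 gf 0.0
[236 107  26  26 512] [[0.4968, 0.3798, 0.0193], [0.5111, 0.3933, 0.0212], [0.525, 0.4072, 0.0228]]
[237 154  25  26 486] [[0.4958, 0.3204, 0.0063], [0.51, 0.3354, 0.0211], [0.5239, 0.349, 0.0227]]
[102 228  25  57 733] [[0.4755, 0.361, 0.3391], [0.4764, 0.3695, 0.3482], [0.4772, 0.3742, 0.3517]]
[390 228  18  57 342] [[0.5487, 0.3594, 0.3438], [0.5496, 0.367, 0.3507], [0.5505, 0.3726, 0.3532]]
[ 177  294  335   16 3897] [[0.4972, 0.3587, 0.355], [0.5396, 0.36, 0.3583], [0.5715, 0.3613, 0.361]]
t 41.23 p [0.5123 0.3368 0.2521] x [0.022 1.    0.004] y [ 1.    -0.022  0.009] z [ 0.009  0.004 -1.   ] q [0.4  0.47 1.43 0.   1.23 0.42] F [ 0.5  0.9 -0.2] w 0.06854767490299453 gf 0.0
shift cm [-50.4   -4.61   0.48] twist -89.7
```

```bash
python3 -m pendant '[{"jaw":1,"linear":[-3.6,-0.31,0],"twist":0},{"jaw":1,"linear":[-3.6,-0.31,0],"twist":0},{"jaw":1,"linear":[-3.6,-0.31,0],"twist":0},{"jaw":1,"linear":[-3.6,-0.31,0],"twist":0},{"jaw":1,"linear":[-3.6,-0.31,0],"twist":0},{"jaw":1,"linear":[-3.6,-0.31,0],"twist":0},{"jaw":1,"linear":[-3.6,-0.31,0],"twist":0},{"jaw":1,"linear":[-3.6,-0.31,0],"twist":0},{"jaw":1,"linear":[-3.6,-0.31,0],"twist":0},{"jaw":1,"linear":[-3.6,-0.31,0],"twist":0},{"jaw":1,"linear":[-3.6,-0.31,0],"twist":0},{"jaw":1,"linear":[-3.6,-0.31,0],"twist":0}]'
python3 -m pendant '[{"jaw":1,"linear":[-3.6,-0.31,0],"twist":-6.9},{"jaw":1,"linear":[0,0,0],"twist":-6.9},{"jaw":1,"linear":[0,0,0],"twist":-6.9},{"jaw":1,"linear":[0,0,0],"twist":-6.9},{"jaw":1,"linear":[0,0,0],"twist":-6.9},{"jaw":1,"linear":[0,0,0],"twist":-6.9},{"jaw":1,"linear":[0,0,0],"twist":-6.9},{"jaw":1,"linear":[0,0,0],"twist":-6.9},{"jaw":1,"linear":[0,0,0],"twist":-6.9},{"jaw":1,"linear":[0,0,0],"twist":-6.9},{"jaw":1,"linear":[0,0,0],"twist":-6.9},{"jaw":1,"linear":[0,0,0],"twist":-6.9}]'
python3 -m pendant '[{"jaw":1,"linear":[0,0,0],"twist":-7},{"jaw":1,"linear":[0,0,0],"twist":0},{"jaw":1,"linear":[0,0,0],"twist":0}]'
python3 - <<'E'
from h import *
go([.457,-.166,.145],88.4)
c=shot('wrist','w18.png');Q=cloud(c).reshape(-1,3);Q=Q[(Q[:,2]>.14)&(Q[:,2]<.18)&(abs(Q[:,0]-.46)<.06)&(abs(Q[:,1]+.17)<.03)];print(len(Q),len(Q) and (Q.mean(0),Q.min(0),Q.max(0)))
E
```

```text
time: 42.23
position: [0.4615, -0.0965, 0.2458]
tool_rot: [0.715, 0.699, -0.0, -0.001]
ft_force: [0.1, -0.4, -0.0]
grip_width: 0.0871
grip_force: 0.0
time: 43.23
position: [0.4583, -0.1288, 0.2457]
tool_rot: [0.074, 0.997, 0.001, -0.002]
ft_force: [-0.8, -0.4, 0.6]
grip_width: 0.087
grip_force: 0.0
time: 43.48
position: [0.4587, -0.1289, 0.246]
tool_rot: [0.018, 1.0, 0.001, -0.001]
ft_force: [-0.7, -0.3, 0.1]
grip_width: 0.087
grip_force: 0.0
t 43.48 p [ 0.4587 -0.1289  0.246 ] x [-0.999  0.035  0.002] y [0.035 0.999 0.001] z [-0.002  0.001 -1.   ] q [-0.51  0.29  1.76  0.    1.1  -2.04] F [-0.7 -0.3  0.1] w 0.08699300018745078 gf 0.0
shift cm [ 0.02 -3.72 10.1 ] twist -0.4
527 (array([ 0.45312778, -0.16409511,  0.16294305]), array([ 0.44353408, -0.17484523,  0.14012049]), array([ 0.47025762, -0.1557647 ,  0.16992524]))
```

```bash
python3 -m pendant '[{"jaw":0.9,"linear":[0,-3.7,0],"twist":-0.4},{"jaw":0.8,"linear":[0,0,3.5],"twist":0},{"jaw":0.8,"linear":[0,0,3.5],"twist":0},{"jaw":0.6,"linear":[0,0,3.3],"twist":0},{"jaw":0.15,"linear":[0,0,0],"twist":0},{"jaw":0.15,"linear":[0,0,0],"twist":0},{"jaw":0.15,"linear":[0,0,0],"twist":0},{"jaw":0.15,"linear":[0,0,0],"twist":0},{"jaw":0.15,"linear":[0,0,0],"twist":0},{"jaw":0.15,"linear":[0,0,0],"twist":0},{"jaw":0.15,"linear":[0,0,0],"twist":0},{"jaw":0.15,"linear":[0,0,0],"twist":0}]' 20
python3 -m pendant '[{"jaw":0.15,"linear":[0,0,0],"twist":0},{"jaw":0.15,"linear":[0,0,0],"twist":0}]'
python3 -m pendant '[{"jaw":0.15,"linear":[-0.7,0,-0.2],"twist":0},{"jaw":0.15,"linear":[-0.7,0,-0.2],"twist":0},{"jaw":0.15,"linear":[-0.7,0,-0.15],"twist":0},{"jaw":0.15,"linear":[-0.7,0,-0.1],"twist":0},{"jaw":0.15,"linear":[-0.7,0,-0.05],"twist":0},{"jaw":0.15,"linear":[-0.7,0,0],"twist":0},{"jaw":0.15,"linear":[-0.7,0,0.05],"twist":0},{"jaw":0.15,"linear":[-0.7,0,0.1],"twist":0},{"jaw":0.15,"linear":[-0.7,0,0.15],"twist":0},{"jaw":0.15,"linear":[-0.7,0,0.2],"twist":0},{"jaw":0.15,"linear":[-0.7,0,0.2],"twist":0},{"jaw":0.15,"linear":[-0.4,0,0.1],"twist":0}]'
python3 -m pendant '[{"jaw":0.15,"linear":[-0.2,0,0],"twist":0},{"jaw":0.15,"linear":[-0.2,0,0],"twist":0},{"jaw":0.15,"linear":[0,0,0],"twist":0}]'
python3 -m pendant '[{"jaw":0.15,"linear":[-0.2,0,0],"twist":0},{"jaw":0.15,"linear":[-0.2,0,0],"twist":0},{"jaw":0.15,"linear":[0,0,0],"twist":0}]'
```

```text
time: 44.53
position: [0.4588, -0.1657, 0.1447]
tool_rot: [0.013, 1.0, 0.0, 0.001]
ft_force: [-0.5, 1.2, 6.2]
grip_width: 0.0191
grip_force: 20.0
time: 44.7
position: [0.4588, -0.1658, 0.1447]
tool_rot: [0.013, 1.0, 0.0, 0.001]
ft_force: [0.4, 3.5, 7.0]
grip_width: 0.0191
grip_force: 20.0
time: 45.7
position: [0.5415, -0.1684, 0.1451]
tool_rot: [0.013, 1.0, -0.0, 0.002]
ft_force: [-1.1, 3.1, 12.6]
grip_width: 0.019
grip_force: 20.0
time: 45.95
position: [0.5444, -0.1685, 0.1443]
tool_rot: [0.012, 1.0, -0.0, 0.001]
ft_force: [-0.7, 2.3, 8.4]
grip_width: 0.019
grip_force: 20.0
time: 46.2
position: [0.5473, -0.1685, 0.1434]
tool_rot: [0.012, 1.0, -0.0, -0.0]
ft_force: [-1.4, 0.8, 6.8]
grip_width: 0.019
grip_force: 20.0
```

```bash
python3 -m pendant '[{"jaw":0.15,"linear":[-0.2,0,0],"twist":0},{"jaw":0.15,"linear":[-0.2,0,0],"twist":0},{"jaw":0.15,"linear":[0,0,0],"twist":0}]'
python3 -m pendant '[{"jaw":0.15,"linear":[-0.2,0,0],"twist":0},{"jaw":0.15,"linear":[-0.2,0,0],"twist":0},{"jaw":0.15,"linear":[0,0,0],"twist":0}]'
```

```text
time: 46.45
position: [0.5505, -0.1686, 0.1424]
tool_rot: [0.012, 1.0, 0.0, -0.001]
ft_force: [-3.5, -0.2, 2.5]
grip_width: 0.0188
grip_force: 20.0
time: 46.7
position: [0.5506, -0.1686, 0.1422]
tool_rot: [0.012, 1.0, 0.001, -0.006]
ft_force: [-11.7, -2.6, 7.2]
grip_width: 0.0189
grip_force: 20.0
```

```bash
python3 -m pendant '[{"jaw":0.8,"linear":[0.2,0,0],"twist":0},{"jaw":0.8,"linear":[0.2,0,0],"twist":0},{"jaw":0.8,"linear":[0,0,0],"twist":0},{"jaw":1,"linear":[0,0,0],"twist":0},{"jaw":1,"linear":[0,0,-3.3],"twist":0},{"jaw":1,"linear":[0,0,-3.3],"twist":0},{"jaw":1,"linear":[0,0,-3.3],"twist":0},{"jaw":1,"linear":[0,3.75,0],"twist":0},{"jaw":1,"linear":[0,3.75,0],"twist":0},{"jaw":1,"linear":[0,3.75,0],"twist":0},{"jaw":1,"linear":[0,3.7,0],"twist":0},{"jaw":1,"linear":[0,0,0],"twist":0}]'
python3 - <<'E'
from h import *
st()
for w in (load('w7'),shot('wrist','w19.png')):
    P=cloud(w).reshape(-1,3);Q=P[(P[:,2]>.15)&(P[:,2]<.178)&(abs(P[:,0]-.54)<.06)&(abs(P[:,1]+.17)<.03)];print(len(Q),len(Q) and (Q.mean(0),Q.min(0),Q.max(0)))
    Q=P[(P[:,2]>.083)&(P[:,2]<.093)&(abs(P[:,1])<.2)&(abs(P[:,0]-.54)<.035)];print(cv2.minAreaRect((Q[:,:2]*1000).astype(np.float32)),np.median(Q[:,2]))
E
```

```text
time: 47.7
position: [0.5548, -0.0128, 0.2421]
tool_rot: [0.01, 1.0, 0.002, 0.0]
ft_force: [0.1, -0.2, -0.2]
grip_width: 0.0852
grip_force: 0.0
t 47.7 p [ 0.5548 -0.0128  0.2421] x [-1.     0.02  -0.001] y [0.02  1.    0.004] z [ 0.001  0.004 -1.   ] q [-0.23  0.4   1.58  0.    1.16 -1.78] F [ 0.1 -0.2 -0.2] w 0.08520695892553094 gf 0.0
711 (array([ 0.54081829, -0.16490952,  0.16155257]), array([ 0.53008385, -0.17585462,  0.1500655 ]), array([ 0.552943  , -0.15783245,  0.16957635]))
((545.9085693359375, -20.562881469726562), (304.55792236328125, 53.90098190307617), 87.36341857910156) 0.0879044820741348
730 (array([ 0.54101087, -0.16471872,  0.16164679]), array([ 0.53021288, -0.1758877 ,  0.15000641]), array([ 0.55288915, -0.15801082,  0.1693272 ]))
((545.3300170898438, -19.335678100585938), (301.9732971191406, 53.39521026611328), 87.58175659179688) 0.08807646842003516
```

The lever is fully back and the mould flush. Next is gripping the mould.

```bash
python3 -m pendant '[{"jaw":1,"linear":[0.7,2.4,0],"twist":6.9},{"jaw":1,"linear":[0,0,0],"twist":6.9},{"jaw":1,"linear":[0,0,0],"twist":6.9},{"jaw":1,"linear":[0,0,0],"twist":6.9},{"jaw":1,"linear":[0,0,0],"twist":6.9},{"jaw":1,"linear":[0,0,0],"twist":6.9},{"jaw":1,"linear":[0,0,0],"twist":6.9},{"jaw":1,"linear":[0,0,0],"twist":6.9},{"jaw":1,"linear":[0,0,0],"twist":6.9},{"jaw":1,"linear":[0,0,0],"twist":6.9},{"jaw":1,"linear":[0,0,0],"twist":6.9},{"jaw":1,"linear":[0,0,0],"twist":6.9}]'
python3 -m pendant '[{"jaw":1,"linear":[0,0,0],"twist":7},{"jaw":1,"linear":[0,0,0],"twist":0},{"jaw":1,"linear":[0,0,0],"twist":0}]'
python3 - <<'E'
from h import *
go([.547,.0112,.072],-1.6)
E
```

```text
time: 48.75
position: [0.5495, 0.0036, 0.2418]
tool_rot: [0.673, 0.739, 0.0, 0.001]
ft_force: [0.3, -1.7, 0.6]
grip_width: 0.0868
grip_force: 0.0
time: 49.0
position: [0.5492, 0.004, 0.2418]
tool_rot: [0.714, 0.7, 0.0, 0.0]
ft_force: [-0.7, 0.8, 0.4]
grip_width: 0.0869
grip_force: 0.0
t 49.0 p [0.5492 0.004  0.2418] x [ 0.02  1.   -0.  ] y [ 1.    -0.02   0.001] z [ 0.001 -0.    -1.   ] q [-0.2   0.4   1.6  -0.    1.15 -0.18] F [-0.7  0.8  0.4] w 0.08688279817825983 gf 0.0
shift cm [ 0.72 -0.25 16.98] twist 0.5
```

```bash
python3 -m pendant '[{"jaw":1,"linear":[0.7,-0.2,3],"twist":0.4},{"jaw":1,"linear":[0,0,4],"twist":0},{"jaw":1,"linear":[0,0,4],"twist":0},{"jaw":1,"linear":[0,0,3],"twist":0},{"jaw":1,"linear":[0,0,1.5],"twist":0},{"jaw":1,"linear":[0,0,0],"twist":0}]' 40
python3 -m pendant '[{"jaw":1,"linear":[0,0,0.8],"twist":0},{"jaw":1,"linear":[0,0,0.7],"twist":0},{"jaw":0.45,"linear":[0,0,0],"twist":0},{"jaw":0.45,"linear":[0,0,0],"twist":0},{"jaw":0.45,"linear":[0,0,0],"twist":0},{"jaw":0.45,"linear":[0,0,0],"twist":0},{"jaw":0.45,"linear":[0,0,0],"twist":0},{"jaw":0.45,"linear":[0,0,0],"twist":0},{"jaw":0.45,"linear":[0,0,0],"twist":0},{"jaw":0.45,"linear":[0,0,0],"twist":0},{"jaw":0.45,"linear":[0,0,0],"twist":0}]'
python3 -m pendant '[{"jaw":0.45,"linear":[0,0,-0.3],"twist":0},{"jaw":0.45,"linear":[0,0,-0.3],"twist":0},{"jaw":0.45,"linear":[0,0,0],"twist":0}]'
```

```text
time: 49.5
position: [0.5443, 0.0119, 0.0831]
tool_rot: [0.716, 0.698, -0.002, -0.003]
ft_force: [0.9, -0.2, 0.5]
grip_width: 0.0875
grip_force: 0.0
time: 50.42
position: [0.547, 0.012, 0.0722]
tool_rot: [0.717, 0.697, 0.0, 0.0]
ft_force: [-0.9, 0.8, 3.6]
grip_width: 0.0497
grip_force: 40.0
time: 50.67
position: [0.5467, 0.012, 0.0778]
tool_rot: [0.717, 0.697, -0.0, -0.0]
ft_force: [0.4, 0.6, -5.4]
grip_width: 0.0495
grip_force: 40.0
```

```bash
python3 -m pendant '[{"jaw":0.45,"linear":[0,0,-1],"twist":0},{"jaw":0.45,"linear":[0,0,-1],"twist":0},{"jaw":0.45,"linear":[0,0,-2],"twist":0},{"jaw":0.45,"linear":[0,0,-2],"twist":0},{"jaw":0.45,"linear":[0,0,-2],"twist":0},{"jaw":0.45,"linear":[0,0,-2],"twist":0},{"jaw":0.45,"linear":[0,0,-2],"twist":0},{"jaw":0.45,"linear":[0,0,-2],"twist":0},{"jaw":0.45,"linear":[0,0,0],"twist":0}]'
python3 -m pendant '[{"jaw":0.45,"linear":[-2.86,-0.47,0],"twist":0},{"jaw":0.45,"linear":[-2.86,-0.47,0],"twist":0},{"jaw":0.45,"linear":[-2.86,-0.47,0],"twist":0},{"jaw":0.45,"linear":[-2.86,-0.47,0],"twist":0},{"jaw":0.45,"linear":[-2.86,-0.47,0],"twist":0},{"jaw":0.45,"linear":[-2.86,-0.47,0],"twist":0},{"jaw":0.45,"linear":[-2.86,-0.47,0],"twist":0},{"jaw":0.45,"linear":[-2.86,-0.47,0],"twist":0},{"jaw":0.45,"linear":[-2.86,-0.47,0],"twist":0},{"jaw":0.45,"linear":[-2.86,-0.47,0],"twist":0},{"jaw":0.45,"linear":[-2.86,-0.47,0],"twist":0},{"jaw":0.45,"linear":[-2.86,-0.47,0],"twist":0}]'
python3 -m pendant '[{"jaw":0.45,"linear":[0,0,0],"twist":-6.97},{"jaw":0.45,"linear":[0,0,0],"twist":-6.97},{"jaw":0.45,"linear":[0,0,0],"twist":-6.97},{"jaw":0.45,"linear":[0,0,0],"twist":-6.97},{"jaw":0.45,"linear":[0,0,0],"twist":-6.97},{"jaw":0.45,"linear":[0,0,0],"twist":-6.97},{"jaw":0.45,"linear":[0,0,0],"twist":-6.97},{"jaw":0.45,"linear":[0,0,0],"twist":-6.97},{"jaw":0.45,"linear":[0,0,0],"twist":-6.97},{"jaw":0.45,"linear":[0,0,0],"twist":-6.97},{"jaw":0.45,"linear":[0,0,0],"twist":-6.97},{"jaw":0.45,"linear":[0,0,0],"twist":-6.97}]'
python3 - <<'E'
from h import *
o,r=st()
c=shot('wrist','w20.png');P=cloud(c)
s=P[:200].reshape(-1,3);s=s[abs(s[:,2]-(o['position'][2]+.016))<.006];print('mould top',np.median(s[:,2])-o['position'][2],cv2.minAreaRect((s[:,:2]*1000).astype(np.float32)))
# blue edges, both cameras, before and now
for w in (c,load('w3'),load('w1'),load('top1')):
    hsv=cv2.cvtColor(w['color'],cv2.COLOR_BGR2HSV);m=cv2.inRange(hsv,(95,120,90),(112,255,255));W=cloud(w)
    q=W[(m>0)&(abs(W[...,2])<.008)];
    if len(q)<20: continue
    n,l=cv2.connectedComponents(((m>0)&(abs(W[...,2])<.008)).astype(np.uint8))
    for i in range(1,n):
        q=W[l==i]
        if len(q)>60: R_=cv2.minAreaRect((q[:,:2]*1000).astype(np.float32));print(len(q),np.round(R_[0],1),np.round(R_[1],1),round(R_[2],1))
    print('-')
E
```

```text
time: 51.42
position: [0.5494, 0.0116, 0.2227]
tool_rot: [0.717, 0.697, 0.003, 0.004]
ft_force: [0.5, 0.8, -3.7]
grip_width: 0.0498
grip_force: 40.0
time: 52.42
position: [0.4794, -0.3302, 0.2169]
tool_rot: [0.717, 0.697, 0.0, -0.001]
ft_force: [-0.4, -0.4, -4.9]
grip_width: 0.0497
grip_force: 40.0
time: 53.42
position: [0.4798, -0.3287, 0.2168]
tool_rot: [0.067, 0.998, 0.001, -0.001]
ft_force: [-0.6, 0.0, -3.5]
grip_width: 0.0496
grip_force: 40.0
t 53.42 p [ 0.4798 -0.3287  0.2168] x [-0.991  0.133  0.002] y [0.133 0.991 0.001] z [-0.002  0.002 -1.   ] q [-0.79  0.47  1.54 -0.    1.13 -2.23] F [-0.6  0.  -3.5] w 0.04964889736915498 gf 39.99269485473633
mould top 0.015954130360323088 ((412.3672180175781, -320.0613708496094), (50.33875274658203, 89.68751525878906), 82.45992279052734)
1731 [ 441.2 -409.1] [ 11.9 221.1] 81.3
1653 [ 460.3 -242.1] [ 11.8 209.4] 81.3
-
1790 [ 483.6 -245.5] [ 11.5 257.8] 81.4
1474 [ 441.3 -408.9] [ 11.7 221.9] 81.3
-
1702 [ 445.7 -409.4] [ 13.  231.1] 81.5
1758 [ 480.1 -244.9] [ 12.  251.2] 81.4
-
267 [ 493.6 -248.3] [  8.4 272.6] 81.5
266 [ 469.6 -414.4] [  9.4 275.7] 81.8
-
```

```bash
python3 -m pendant '[{"jaw":0.45,"linear":[-0.38,-0.13,0],"twist":1},{"jaw":0.45,"linear":[0,0,2.5],"twist":0},{"jaw":0.45,"linear":[0,0,2.5],"twist":0},{"jaw":0.45,"linear":[0,0,2.5],"twist":0},{"jaw":0.45,"linear":[0,0,2.5],"twist":0},{"jaw":0.45,"linear":[0,0,2.5],"twist":0},{"jaw":0.45,"linear":[0,0,2.5],"twist":0},{"jaw":0.45,"linear":[0,0,2.5],"twist":0},{"jaw":0.45,"linear":[0,0,1],"twist":0},{"jaw":0.45,"linear":[0,0,0.5],"twist":0},{"jaw":0.45,"linear":[0,0,0.4],"twist":0},{"jaw":0.45,"linear":[0,0,0],"twist":0}]'
python3 -m pendant '[{"jaw":0.45,"linear":[0,0,0.2],"twist":0},{"jaw":0.45,"linear":[0,0,0],"twist":0}]'
python3 -m pendant '[{"jaw":0.45,"linear":[0,0,0.1],"twist":0},{"jaw":0.45,"linear":[0,0,0],"twist":0}]'
```

```text
time: 54.47
position: [0.4847, -0.3317, 0.024]
tool_rot: [0.079, 0.997, -0.0, 0.0]
ft_force: [0.0, 0.6, -4.3]
grip_width: 0.0496
grip_force: 40.0
time: 54.63
position: [0.4849, -0.332, 0.0229]
tool_rot: [0.079, 0.997, -0.001, 0.001]
ft_force: [-0.1, -0.4, -4.8]
grip_width: 0.0493
grip_force: 40.0
time: 54.8
position: [0.4845, -0.3316, 0.0216]
tool_rot: [0.079, 0.997, -0.0, 0.001]
ft_force: [-0.1, -0.2, -4.5]
grip_width: 0.0492
grip_force: 40.0
```

```bash
python3 -m pendant '[{"jaw":0.45,"linear":[0,0,0.3],"twist":0},{"jaw":0.45,"linear":[0,0,0.2],"twist":0},{"jaw":0.45,"linear":[0,0,0],"twist":0}]'
python3 -m pendant '[{"jaw":0.45,"linear":[0,0,0.1],"twist":0},{"jaw":0.45,"linear":[0,0,0],"twist":0}]'
python3 -m pendant '[{"jaw":0.45,"linear":[0,0,0.1],"twist":0},{"jaw":0.45,"linear":[0,0,0],"twist":0}]'
```

```text
time: 55.05
position: [0.4839, -0.331, 0.0155]
tool_rot: [0.079, 0.997, 0.0, -0.0]
ft_force: [0.5, 0.2, -4.4]
grip_width: 0.0493
grip_force: 40.0
time: 55.22
position: [0.4841, -0.3312, 0.0146]
tool_rot: [0.079, 0.997, 0.0, -0.0]
ft_force: [-0.5, -0.7, -4.9]
grip_width: 0.0495
grip_force: 40.0
time: 55.38
position: [0.4842, -0.3313, 0.0142]
tool_rot: [0.079, 0.997, -0.0, 0.0]
ft_force: [-1.4, 0.0, -0.6]
grip_width: 0.0491
grip_force: 40.0
```

Contact has begun, so I'll release, lift and do a final check.

```bash
python3 -m pendant '[{"jaw":0.8,"linear":[0,0,0.03],"twist":0},{"jaw":0.8,"linear":[0,0,0],"twist":0},{"jaw":0.8,"linear":[0,0,0],"twist":0},{"jaw":0.8,"linear":[0,0,0],"twist":0},{"jaw":0.8,"linear":[0,0,-1],"twist":0},{"jaw":0.8,"linear":[0,0,-3],"twist":0},{"jaw":0.8,"linear":[0,0,-4],"twist":0},{"jaw":0.8,"linear":[0,0,-4],"twist":0},{"jaw":0.8,"linear":[0,0,-4],"twist":0},{"jaw":0.8,"linear":[0,0,-4],"twist":0},{"jaw":0.8,"linear":[0,0,0],"twist":0}]'
python3 -m pendant '[{"jaw":0.8,"linear":[3,0,-2],"twist":0},{"jaw":0.8,"linear":[3,0,-2],"twist":0},{"jaw":0.8,"linear":[0,0,0],"twist":0},{"jaw":0.8,"linear":[0,0,0],"twist":0},{"jaw":0.8,"linear":[0,0,0],"twist":0},{"jaw":0.8,"linear":[0,0,0],"twist":0}]'
python3 - <<'E'
from h import *
st()
for k in('wrist','top','scene'):
    c=shot(k,'f_'+k+'.png');P=cloud(c).reshape(-1,3)
    Q=P[(P[:,2]>.022)&(P[:,2]<.037)&(P[:,0]>.33)&(P[:,0]<.64)&(P[:,1]>-.4)&(P[:,1]<-.25)]
    if len(Q)>30: print(k,'mould',cv2.minAreaRect((Q[:,:2]*1000).astype(np.float32)),np.percentile(Q[:,2],[5,50,95]))
    hsv=cv2.cvtColor(c['color'],cv2.COLOR_BGR2HSV);m=cv2.inRange(hsv,(3,120,40),(25,255,255)).ravel()>0
    q=P[m&(P[:,1]>.28)&(P[:,1]<.45)&(P[:,0]<.62)&(P[:,2]<.05)]
    for a,b in((.28,.365),(.365,.45)):
        s=q[(q[:,1]>a)&(q[:,1]<b)]; print(k,'puck',len(s),len(s) and np.median(s,0))
    def blob(n,x,y,z0,z1):
        s=P[(np.hypot(P[:,0]-x,P[:,1]-y)<.05)&(P[:,2]>z0)&(P[:,2]<z1)]
        print(k,n,len(s),len(s) and np.round((s.mean(0)),3))
    blob('bottle',.742,.171,.03,.15);blob('beaker',.734,-.107,.03,.1);blob('flask',.378,-.028,.02,.1);blob('leverX',.54,-.168,.12,.18)
print('before');P=cloud(load('top1')).reshape(-1,3);k='top1'
blob('bottle',.742,.171,.03,.15);blob('beaker',.734,-.107,.03,.1);blob('flask',.378,-.028,.02,.1)
E
```

```text
time: 56.3
position: [0.4882, -0.335, 0.2232]
tool_rot: [0.078, 0.997, -0.006, 0.007]
ft_force: [0.6, -0.7, -0.0]
grip_width: 0.0697
grip_force: 0.0
time: 56.8
position: [0.4254, -0.3219, 0.2532]
tool_rot: [0.078, 0.997, 0.0, 0.0]
ft_force: [-0.1, 1.6, 0.1]
grip_width: 0.0694
grip_force: 0.0
t 56.8 p [ 0.4254 -0.3219  0.2532] x [-0.988  0.156 -0.   ] y [0.156 0.988 0.   ] z [ 0.  0. -1.] q [-0.86  0.36  1.62  0.    1.16 -2.27] F [-0.1  1.6  0.1] w 0.06944835701723771 gf 0.0
wrist mould ((485.2627258300781, -331.79608154296875), (50.07622146606445, 240.15660095214844), 81.08079528808594) [0.02846308 0.03009763 0.03138582]
wrist puck 0 0
wrist puck 0 0
wrist bottle 0 0
wrist beaker 0 0
wrist flask 1738 [ 0.379 -0.041  0.039]
wrist leverX 0 0
top mould ((562.8800048828125, -345.6988525390625), (50.55134201049805, 78.77216339111328), 80.94149017333984) [0.02507863 0.02987041 0.0338496 ]
top puck 108 [0.50735772 0.33102911 0.02108817]
top puck 115 [0.50810664 0.3887014  0.02081325]
top bottle 409 [0.737 0.167 0.074]
top beaker 315 [ 0.74  -0.107  0.059]
top flask 69 [ 0.39  -0.042  0.036]
top leverX 114 [ 0.534 -0.169  0.152]
scene mould ((484.37646484375, -330.6871643066406), (52.60795974731445, 245.050048828125), 81.20142364501953) [0.02395715 0.02880632 0.03322396]
scene puck 77 [0.51238599 0.33274912 0.02104338]
scene puck 78 [0.51379234 0.39215417 0.02108209]
scene bottle 375 [0.758 0.17  0.074]
scene beaker 308 [ 0.733 -0.105  0.058]
scene flask 190 [ 0.393 -0.026  0.043]
scene leverX 55 [ 0.547 -0.166  0.155]
before
top1 bottle 409 [0.737 0.167 0.074]
top1 beaker 316 [ 0.74  -0.108  0.059]
top1 flask 285 [ 0.376 -0.029  0.039]
```

```bash
python3 -c "
from rig import robot
print(robot.hand_in())"
```

```text
the job is handed in; nothing more can be done
None
```

The job is handed in at 57 s of the 210 s allowed: both pucks (only two were present) lie flat and apart in the tray, the lever is fully back, the empty mould is on the middle of the pad pockets up, the bottle and beaker have not moved and the arm never went near the flask (largely hidden in the last top view), and the verdict has not been shown.

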